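# Open and lock the squash bay of a sloped display rack

### The job

Make up the left-hand bay of the sloped display rack for squash: nudge the stiff green divider to the right in small taps until the white line on its foot stands on the red marker clip, never letting it run past the clip, and let go. Then lock it there by pressing the wooden price block fully home, square to the slope, through the divider's foot frame into the pocket behind the red clip, and finally lay the striped squash gently in the opened left bay, lengthwise down the slope and flat on its floor. Leave the zucchini in the right bay and the tomato on the table as they are.

Things in the scene. Friction and masses are not known exactly. Their poses are not given: they have to be found in the camera images.
- bed_corner (a point): Slope frame of the fixed rack, a wooden tray 334 mm wide sloping 24 degrees down to the robot. Point on the tray floor, mid-width, at the front rail's inner face. x up the slope, y across to the left, z square off the floor (leans 24 degrees to the robot). Floor z = 0 from x = 0 to 202 mm. All 'slope x, y, z' below are in this frame
- bay_cheek (a point): Foot of the left side board's inner face (slope y = +155, x = 100, z = 0 mm): the left end of the squash bay. Axes as the slope frame. Side boards 12 mm thick, 50 mm high above the floor; the right one's inner face is at slope y = -155 mm. Back board at slope x = 202 mm, 50 mm high
- divider (a joint): Travel of the green divider across the rack in m, grows towards slope -y (to the robot's right); 0 = index line at slope y = +85 mm, end stop at 0.170. Stiff: dry friction of about 7 N; it stays where it is left
- divider_index (a point): White index line at the front edge of the divider's foot, on the foot's top (slope x = -44, z = 36 mm); axes as the slope frame. The foot is a dark steel frame lying on the front rail, 88 mm (y) x 44 mm (x) x 6 mm, with a window 58 mm (y) x 32 mm (x) centred at the line's y and slope x = -22 mm
- divider_panel (a point): Middle of the top edge of the divider's green panel (slope x = 99, z = 43 mm), in line with the index; axes as the slope frame. Panel 6 mm thick (y), from slope x = 4 to 194 mm and z = 3 to 43 mm. The empty squash bay is on its left (+y) side: push it from there
- red_clip: Red marker clip, 12 mm wide, on the front face of the front rail: where the index line has to stand. Origin mid-width at slope x = -44, z = 30 mm; its y is parallel to slope y, its z vertical. The pocket to use is centred at its y and slope x = -22 mm: 58 mm (y) x 32 mm (x), floor at slope z = 4 mm; rail top at slope z = 30 mm, rail from slope x = -44 to 0
- blue_clip: Blue clip of the same form before the rail's other pocket, not used today; origin and axes as the red clip's
- price_block: Wooden price block with a blank black panel on both faces: 50 mm wide (its y), 28 mm thick (its x), 84 mm tall, the lowest 4 mm only 45 x 23 mm; 0.12 kg. Starts upright on the table. Origin at the centre of its underside, z up. Either face may be in front. Grip across the 50 mm width in the upper half; when home 52 mm stand out above the divider's foot
- squash: Yellow-green striped oblong squash, 58 mm wide (its x), 185 mm long (its y, from -86 to +99 mm, stem at the + end), 52 mm high; starts lying on the table. Origin at its underside, z up. 0.3 to 0.5 kg; grip across its waist
- squash_center (a point): Middle of the squash: 6 mm along its y and 26 mm above its underside; axes as the squash
- zucchini: Dark green zucchini 58 x 203 x 42 mm lying lengthwise in the neighbouring bay at the rack's right side board; leave it. Origin at its underside
- tomato: Red tomato, 67 mm, on the table, a bystander; origin at its underside
Things that resemble listed ones, but are neither listed nor needed, are in the scene too. Of the things shaped like the price_block, the wooden one is meant.

How it is judged:
On the way, in this order (a step that is already met when the one before it is completed fails the run):
1. The divider's index line stands on the red clip (within 5 mm), at rest and let go (y of divider_index in the frame of red_clip between -0.005 and 0.005 m and velocity of joint divider between -0.003 and 0.003 m/s and contact force between the fingers and divider below 0.3 N), for 0.3 s.
2. The price block is fully home in the marked pocket through the divider's foot, and let go (y of divider_index in the frame of red_clip between -0.005 and 0.005 m and z of price_block in the frame of bed_corner below 0.009 m and x of price_block in the frame of bed_corner between -0.029 and -0.015 m and y of price_block in the frame of red_clip between -0.007 and 0.007 m and angle between the z axis of price_block and the z axis of bed_corner, either way round below 0.2 rad and contact force between the fingers and price_block below 0.3 N), for 0.3 s.
3. The squash lies lengthwise in the opened bay and is let go (x of squash_center in the frame of bed_corner between 0.05 and 0.15 m and z of squash_center in the frame of bed_corner between 0.012 and 0.037 m and y of squash_center in the frame of bed_corner below 0.135 m and y of squash_center in the frame of divider_index above 0.025 m and angle between the y axis of squash and the x axis of bed_corner, either way round below 0.3 rad and contact force between the fingers and squash below 0.3 N and linear speed of squash below 0.03 m/s), for 0.3 s.
At the end, for the whole second after the job is handed in: Index line within 5 mm of the red clip's middle; price block home in the pocket behind that clip (within 5 mm of its floor, within 11 degrees of square to the slope); squash at rest on the tray floor between divider and left side board, within 17 degrees of the slope's direction; all let go (all of step 2 and all of step 3); the robot touches nothing.
It fails at once if The index line runs past the red clip by more than 8 mm (y of divider_index in the frame of red_clip below -0.008 m).
It fails at once if The zucchini in the next bay is shifted by more than 20 mm (distance of zucchini from where it was at the start of the episode above 0.02 m).
It fails at once if The squash is banged onto the rack (over 80 N) or dropped (falls free faster than 0.6 m/s) (contact force between squash and rack above 80 N or (linear speed of squash above 0.6 m/s and contact force between the fingers and squash below 0.1 N)).
It fails at once if The tomato on the table is shifted by more than 30 mm (distance of tomato from where it was at the start of the episode above 0.03 m).
It also fails if it takes over 72 s, if anything falls off the work surface, if the arm or the gripper's body presses on something with over 40 N, if the wrist force passes 120 N, or if a joint passes its speed limit or range.

### The arm

A 7-joint arm with a two-finger parallel gripper is mounted at the origin on the work surface; the furniture and walls round the work are solid. World frame = base frame: x ahead of the robot, y to its left, z up, the work surface at z = 0. Lengths are in m, angles in rad, forces in N, time in s.
With the tool pointing down it reaches from about 0.425 to 0.925 m from the base axis. Payload 6.8 kg.
Tool frame: the origin (TCP) lies on the centre line of the jaws, within the pads' length; the fingertips stand 8 mm ahead of it and the grasp point (between the pads) lies 11 mm behind it (bot.tips_ahead is the distance from the TCP to the fingertips, in m); z points along the fingers, y is the line along which they close (so a half turn about z gives the same grasp; the last joint's range is limited). The gripper opens to 85 mm and grips with 20 to 120 N. Pads are 22 mm wide; open, the fingers measure 114 mm over their backs; the gripper's body (76 mm by 85 mm) begins 54 mm behind the grasp point. The pads swing forward as they close: fully open they stand 13 mm farther back than shut.
Start: joints at [1.131, 0.477, 0.022, 1.555, -0.011, 1.109, -0.083], TCP at [0.22, -0.638, 0.239] pointing down, gripper open.
Joint ranges: [-2.96, 2.96], [-0.34, 2.1], [-1.41, 1.46], [0.24, 2.44], [-1.37, 4.51], [0.17, 1.92], [-2.96, 2.96]. Speed limits (rad/s): [2.39, 2.39, 3.14, 3.14, 3.14, 3.14, 3.14].

### API

Orientations are given as a unit quaternion [w, x, y, z].
In Python, from station import bot gives the robot as it stands.
- The arm moves only by the tool send_rows, never from a script. Its argument "deltas" is text: rows parted by semicolons, each of 4 numbers parted by spaces: the shift along the tool's x, y, z in m, then the turn about the tool's z in degrees. In form: x y z spin; .... A call has 1 to 5 rows; each row is the pose to reach, as a shift and turn from the pose commanded when the call began, along the tool's axes at that moment; what a row does not reach only later rows make up. A row lasts 1/10 s, in which the tool goes at most 50 mm and 8.59 degrees, less where a joint would pass 70% of its speed; a pose out of reach is approached as far as the arm can. A call with a gripper value outside its range is refused whole. "claw" is the opening, from 0 (shut) to 1 (fully open), set as the call begins (left out, the last holds). The fingers move at their own pace and stop on an object; "force" is the grip in N (left out, the last holds). Time passes only in rows, so rows that repeat a pose let the fingers close. It gives the time, the measured TCP pose, the force, the opening and the grip force at its end, in the units of the state.
- bot.get_obs(): the state, without advancing time (a new reading comes with each control period).
- bot.read_camera(name): name is "scene" or "top" or "wrist"; returns a dict with "img" (420x560x3 uint8, red, green, blue), "depth" (420x560 float32, m along the optical axis (not along the pixel's ray), 0 where there is no reading), "fx", "fy", "cx", "cy" (pixels), "camera_from_world" (4x4, takes a point from world to camera coordinates). Camera axes: x right, y up, looking along -z (the intrinsics and any distortion apply to the point x, -y, -z); pixel columns grow to the right and rows downward; lengths in m; the calibration is good to about 2 mm. The wrist camera is an equidistant fisheye: a pixel r from the principal point sees the ray r / f radians off the axis. A picture is of the moment at which its call begins.
- bot.hand_in(): hands the job in; it is judged then, once.
Trained networks look in a picture, given as the dict that the camera call returned (one of the last four; its "shot" number tells which), for a name from the list of things; names that differ only in an ending like _2 or _b are one class to them, and where a whole thing is asked for, a point or a joint stands for the part that bears it (a point fixed in the world has none). Each returns a list of dicts, best first, with "confidence" (0 to 1); they miss things now and then, are a little off and sometimes report something else, mostly with a low value. They report only what shows in the picture. A call takes as long as a camera call. They do not tell look-alikes from the thing itself.
- bot.masks_of(picture, query): "mask" (420x560 bool, what is visible of it).
- bot.landmark_of(picture, query): "xyz" ([x, y, z] in m, in world coordinates, good to about 4 mm: a listed point, or the origin of a listed thing).
The state is a dict: "t": time; "q": joint angles; "joint_vel": joint speeds; "joint_torque": joint torques, N m; "eef_pos": TCP position; "tool_rot": TCP orientation; "contact_force": force on the tool from outside, world axes, zero at the start; "torque": the same for the moment, N m; "gripper_width": opening from 0.0 (shut) to 1.0 (fully open); "grasp_force": force on a finger pad.
Only numpy, scipy, OpenCV 4.12 (cv2) and the standard library are available. Lean on these libraries where they do the work, as an engineer would, in place of code of your own. Each camera call takes 0.05 s, during which the arm holds its last target. There are 200 camera calls.

## Working session

There is one attempt and no reset: what is moved stays moved. The work goes in short steps, Python scripts to look and compute and a tool call to move; the robot and the scene stay as the last step left them, time stands still between calls to the robot, and variables do not carry over. Pictures are saved under pics/ and viewed, at most 10 in all, crops included, and the job is handed in when it is done.

Besides the shell and the picture viewer there is one more tool, called as name(argument=value, ...) on one line, values as JSON. send_rows: Moves the arm, as the interface text tells. Its arguments: {"type":"object","properties":{"deltas":{"type":"string"},"claw":{"type":"number"},"force":{"type":"number"}},"required":["deltas"]}

```bash
mkdir -p pics; ls; cat > h.py <<'E'
import numpy as np, cv2
from station import bot
def save(p,name,crop=None,s=1):
    im=p["img"][:,:,::-1]
    if crop: im=im[crop[1]:crop[3],crop[0]:crop[2]]
    cv2.imwrite("pics/"+name,cv2.resize(im,None,fx=s,fy=s,interpolation=cv2.INTER_CUBIC))
def cloud(p):
    h,w=p["depth"].shape; v,u=np.mgrid[:h,:w]; d=p["depth"].astype(float)
    c=np.stack([(u-p["cx"])/p["fx"]*d,-(v-p["cy"])/p["fy"]*d,-d,np.ones_like(d)],-1)
    W=c@np.linalg.inv(p["camera_from_world"]).T
    W=W[...,:3].copy(); W[d==0]=np.nan; return W
def px(p,X):
    c=p["camera_from_world"]@np.append(X,1); return (round(p["cx"]+p["fx"]*c[0]/-c[2]),round(p["cy"]+p["fy"]*c[1]/c[2]))
E
python3 - <<'E'
from h import *
a=bot.read_camera("scene");b=bot.read_camera("top")
im=np.hstack([a["img"],b["img"]])
save(a,"s0.png",s=1.4);save(b,"t0.png",s=1.4)
print(bot.get_obs())
for n,p in(("scene",a),("top",b)):
  for q in["bed_corner","bay_cheek","divider_index","divider_panel","red_clip","blue_clip","price_block","squash","squash_center","zucchini","tomato"]:
    for r in bot.landmark_of(p,q)[:3]: print(n,q,np.round(r["xyz"],4),round(r["confidence"],2),px(p,r["xyz"]))
E
```

```text
pics
{'t': 0.1, 'q': array([ 1.13085939,  0.47771744,  0.02230389,  1.55630476, -0.01148744,
        1.10930031, -0.08309435]), 'joint_vel': array([-5.67458248e-05, -1.70684878e-03,  1.73894196e-03, -2.56864919e-03,
       -2.75454782e-04,  5.62106862e-04, -1.41180865e-03]), 'joint_torque': array([ 3.90081070e-03, -5.97759748e+01,  1.61353290e+00, -2.81955385e+01,
        1.28983162e-02,  4.99081696e-03,  1.48504432e-05]), 'eef_pos': array([ 0.21975143, -0.63770099,  0.23844237]), 'tool_rot': array([-7.79251655e-04,  9.86261295e-01,  1.65190849e-01, -1.85883217e-04]), 'contact_force': array([ 0.37795316, -0.34621164,  0.53143361]), 'torque': array([ 0.00047776,  0.02904554, -0.02183721]), 'grasp_force': 0.0, 'gripper_width': 0.9996354621548494}
scene bed_corner [0.4872 0.068  0.0373] 0.73 (258, 243)
scene bed_corner [0.4379 0.0149 0.0462] 0.63 (291, 239)
scene bay_cheek [0.5653 0.2272 0.0768] 0.78 (174, 247)
scene bay_cheek [ 0.5809 -0.0422  0.0738] 0.54 (266, 191)
scene bay_cheek [ 0.5463 -0.2884 -0.005 ] 0.28 (342, 183)
scene divider_index [0.4259 0.1475 0.0524] 0.8 (248, 270)
scen
[... 873 characters left out ...]
 0.0811 0.0427] 0.33 (235, 217)
top red_clip [ 0.5475 -0.2896  0.0017] 0.65 (376, 181)
top red_clip [0.435  0.0121 0.0398] 0.55 (262, 218)
top blue_clip [ 0.5755 -0.0422  0.0726] 0.72 (286, 161)
top blue_clip [0.4298 0.0834 0.0435] 0.44 (234, 219)
top price_block [ 0.4133 -0.2879  0.    ] 0.92 (376, 231)
top price_block [0.3526 0.1467 0.0031] 0.53 (208, 250)
top price_block [ 0.3524 -0.1421 -0.0023] 0.2 (321, 253)
top squash [ 5.452e-01 -2.892e-01 -3.000e-04] 0.68 (376, 182)
top squash [ 0.3512 -0.1446 -0.0019] 0.21 (322, 254)
top squash_center [ 0.5427 -0.2893  0.0269] 0.76 (379, 181)
top zucchini [ 0.5762 -0.0385  0.0701] 0.94 (284, 161)
top tomato [ 0.3534 -0.1435  0.0007] 0.62 (321, 253)
```

View pics/s0.png

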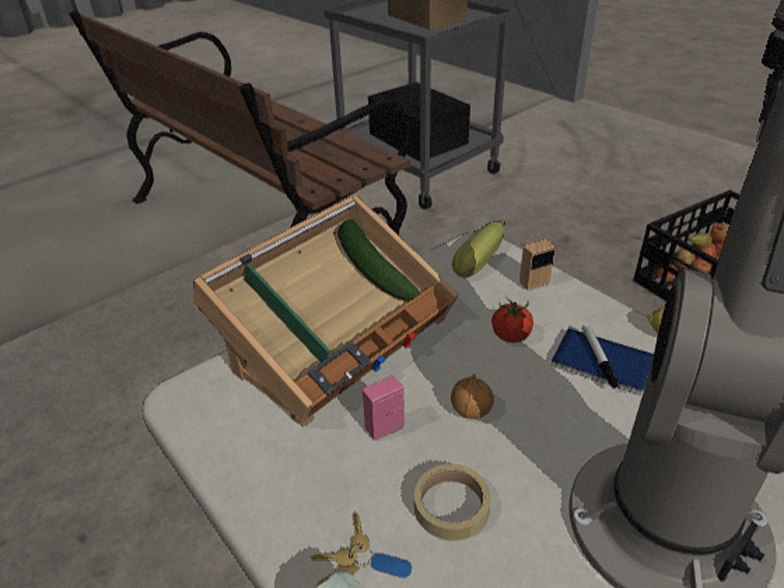

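View pics/t0.png

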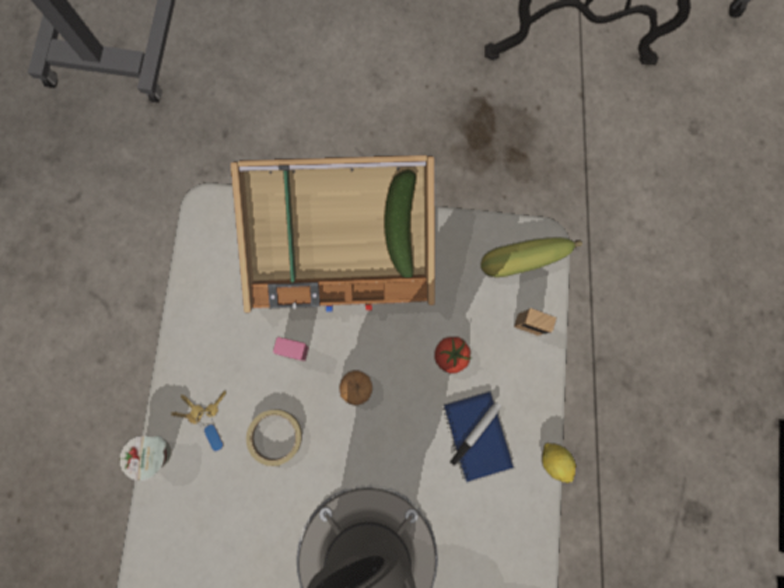

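The scene picture shows the wooden block at (384,188), with the pink look-alike at (274,291). The tomato is at (366,230), the squash at (342,178), the white index line at (249,269), the red clip at (292,243) and the blue clip at (269,259). Other things that could be mistaken: the onion at (337,283) for the tomato, and the zucchini at (270,185) for the squash. The top view agrees: wooden block (383,229), pink block (208,249), squash (378,183) with its stem to the right, and the divider on the left of the rack. I choose the wooden block.

```bash
cat > m.py <<'E'
from h import *
a=bot.read_camera("scene");b=bot.read_camera("top")
W=cloud(b); Ws=cloud(a)
print("fx",b["fx"],a["fx"],"top cam",np.round(np.linalg.inv(b["camera_from_world"])[:3,3],3),np.round(np.linalg.inv(a["camera_from_world"])[:3,3],3))
f=W[125:190,215:268].reshape(-1,3); f=f[~np.isnan(f[:,0])]
m=f.mean(0); n=np.linalg.svd(f-m)[2][2]; n*=np.sign(n[2]); print("floor n",n.round(4),"tilt",np.degrees(np.arccos(n[2])),"yaw",np.degrees(np.arctan2(n[1],-n[0])),"pt",m,"res",np.std((f-m)@n))
def col(p,W,name,sel,roi):
    hsv=cv2.cvtColor(p["img"],cv2.COLOR_RGB2HSV).astype(int); k=np.zeros(hsv.shape[:2],bool)
    k[roi[1]:roi[3],roi[0]:roi[2]]=True
    k&=sel(hsv[...,0],hsv[...,1],hsv[...,2]); P=W[k]; v,u=np.nonzero(k)
    print(name,k.sum(),np.nanmean(P,0).round(4) if k.any() else "", (u.mean().round(1),v.mean().round(1)) if k.any() else "")
red=lambda h,s,v:((h<6)|(h>173))&(s>170)&(v>110)
blu=lambda h,s,v:(abs(h-112)<12)&(s>120)
wht=lambda h,s,v:(s<50)&(v>150)
for p,w,r in((a,Ws,(255,230,310,280)),(b,W,(190,205,300,228))):
    col(p,w,"red",red,r);col(p,w,"blue",blu,r)
col(a,Ws,"idx",wht,(242,262,254,275)); col(b,W,"idx",wht,(200,212,220,222))
# side boards top & foot, high things near
for q in["price_block","squash","divider_panel","tomato","zucchini"]:
    for nm,p,w in(("s",a,Ws),("t",b,W)):
      for r in bot.masks_of(p,q)[:2]:
        P=w[r["mask"]];P=P[~np.isnan(P[:,0])]
        if len(P)<10: continue
        hi=P[P[:,2]>np.percentile(P[:,2],97)-0.012] if q=="price_block" else P
        rc=cv2.minAreaRect((hi[:,:2]*1000).astype(np.float32)); c=np.cov(P[:,:2].T); e=np.linalg.eigh(c)[1][:,1]
        print(nm,q,round(r["confidence"],2),len(P),"top z",np.percentile(P[:,2],97).round(3),"rect",np.round(rc[0],1),np.round(rc[1],1),round(rc[2],1),"axis",np.degrees(np.arctan2(e[1],e[0])).round(1))
x=a["img"][165:215,355:415];y=a["img"][220:295,225:315]
z=np.hstack([cv2.resize(x,(384,320),interpolation=2),cv2.resize(y,(384,320),interpolation=2)])
cv2.imwrite("pics/c1.png",z[:,:,::-1])
E
python3 m.py
```

```text
fx 396.598645770316 458.968756886342 top cam [0.295 0.017 1.027] [-0.11   0.543  0.707]
floor n [-0.4057 -0.0288  0.9136] tilt 23.99777875994439 yaw -4.0642823674313 pt [0.57924785 0.06932136 0.07719578] res 0.0017119873444387146
red 23 [0.4329 0.0124 0.0406] (np.float64(293.2), np.float64(241.1))
blue 53 [0.4298 0.0846 0.0381] (np.float64(269.9), np.float64(258.7))
red 8 [0.4309 0.0098 0.0469] (np.float64(263.1), np.float64(218.9))
blue 11 [0.4256 0.0804 0.048 ] (np.float64(234.6), np.float64(220.1))
idx 10 [0.4301 0.1423 0.0523] (np.float64(248.5), np.float64(267.5))
idx 12 [0.4275 0.1556 0.0213] (np.float64(205.8), np.float64(219.8))
s price_block 0.8 1057 top z 0.084 rect [351.7 146.3] [48.9 29.6] 77.5 axis 70.5
s price_block 0.77 756 top z 0.083 rect [ 411.7 -285.7] [53.  31.8] 74.6 axis 119.5
t price_block 0.71 309 top z 0.087 rect [352.5 142.5] [49.9 29.2] 77.6 axis 76.8
t price_block 0.59 439 top z 0.086 rect [ 412.5 -288.3] [51.7 29.2] 71.3 axis 81.5
s squash 0.97 902 top z 0.051 rect [ 911.3 -776.8] [  96.8 1414.8] 36.3 axis 115.9
t squash 0.92 1264 top z 0.053 rect [ 629.9 -447.1] [ 71.  550.1] 27.8 axis 109.0
s divider_panel 0.57 1484 top z 0.15 rect [539.4 130.7] [ 96.7 243. ] 82.9 axis -176.3
t divider_panel 0.83 740 top z 0.164 rect [535.1 148.5] [219.3  87.4] 4.0 axis -176.8
s tomato 0.93 641 top z 0.054 rect [ 358.4 -146.6] [70.2 84.9] 31.2 axis -158.4
t tomato 0.61 584 top z 0.056 rect [ 350.5 -145.9] [70.9 65.6] 64.7 axis 93.5
s zucchini 0.65 1323 top z 0.138 rect [571.5 -46.4] [175.5  75.3] 3.8 axis -174.7
t zucchini 0.56 1275 top z 0.14 rect [570.2 -37.9] [170.6  51.9] 1.7 axis -177.6
```

View pics/c1.png

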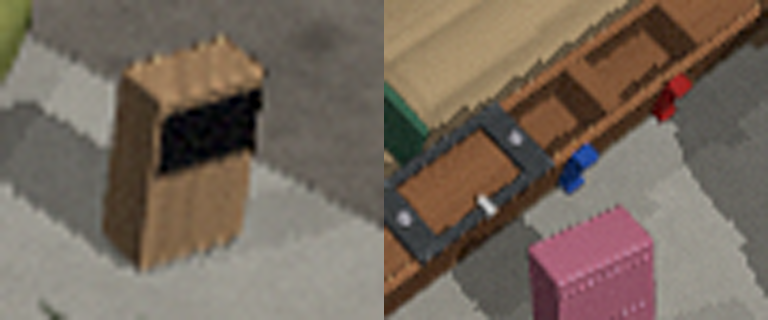

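Left in the crop is the wooden block with the black panel, the thing I want. Right are the foot frame with its white index line at (488,207), the blue clip at (577,168) and the red clip at (672,97), each in front of a pocket. The rack is turned about 4°. Moving now: claw shut, spinning to match the rack.

send_rows(deltas="0.03 -0.018 0 3; 0.07 -0.043 0 7; 0.12 -0.073 0 11; 0.165 -0.1 0 14; 0.188 -0.115 0 15", claw=0)

```text
t: 2.3
eef_pos: [0.3626, -0.4654, 0.2395]
tool_rot: [-0.0, 0.999, 0.035, 0.001]
contact_force: [0.7, 0.1, -0.4]
gripper_width: 0.148
grasp_force: 0.0
```

```bash
cat >> h.py <<'E'
PSI=np.radians(4.0); c,s=np.cos(PSI),np.sin(PSI); C,S=np.cos(np.radians(24)),np.sin(np.radians(24))
R=np.array([[C*c,-s,-S*c],[C*s,c,-S*s],[S,0,C]]); BED=np.array([0.487,0.065,0.036])
def s2w(x,y,z): return BED+R@np.array([x,y,z])
def w2s(P): return (np.asarray(P)-BED)@R
def tool():
    o=bot.get_obs(); w,x,y,z=o["tool_rot"]; 
    from scipy.spatial.transform import Rotation as Q
    return o,Q.from_quat([x,y,z,w]).as_matrix()
def go(X):
    o,T=tool(); d=T.T@(np.asarray(X)-o["eef_pos"]); print("at",o["eef_pos"].round(4),"alpha",np.degrees(np.arctan2(T[1,0],T[0,0])).round(2),"delta",d.round(4),"t",round(o["t"],2)); return d
E
python3 -c "
from h import *
go(s2w(.09,.12,.03)+[0,0,.1]); print(s2w(.09,.12,0)); go([.45,-.2,.24])"
```

```text
at [ 0.3626 -0.4654  0.2395] alpha 4.06 delta [ 0.2317 -0.6402  0.04  ] t 2.3
[0.56064803 0.190443   0.0726063 ]
at [ 0.3626 -0.4654  0.2395] alpha 4.06 delta [ 0.106  -0.2585 -0.0003] t 2.3
```

send_rows(deltas="0.014 -0.035 0 0; 0.03 -0.077 0 0; 0.047 -0.12 0 0; 0.063 -0.16 0 0; 0.08 -0.2 0 0")

```text
t: 2.8
eef_pos: [0.4263, -0.2614, 0.2396]
tool_rot: [0.0, 0.999, 0.035, 0.0]
contact_force: [0.3, 0.1, 0.0]
gripper_width: -0.0
grasp_force: 0.0
```

send_rows(deltas="0.016 -0.044 0 0; 0.032 -0.088 0 0; 0.048 -0.132 0 0; 0.064 -0.176 0 0; 0.08 -0.22 0 0")

```text
t: 3.3
eef_pos: [0.4907, -0.0363, 0.2397]
tool_rot: [0.0, 0.999, 0.035, 0.0]
contact_force: [1.3, -0.4, -0.0]
gripper_width: 0.003
grasp_force: 0.0
```

send_rows(deltas="0.016 -0.044 0 0; 0.032 -0.088 0.01 0; 0.05 -0.132 0.02 0; 0.064 -0.176 0.035 0; 0.071 -0.218 0.04 0")

```text
t: 3.8
eef_pos: [0.5462, 0.1861, 0.198]
tool_rot: [0.0, 0.999, 0.035, -0.0]
contact_force: [0.4, -0.7, -0.4]
gripper_width: -0.001
grasp_force: 0.0
```

send_rows(deltas="0 0 0 0; 0 0 0 0")

```text
t: 4.0
eef_pos: [0.5457, 0.1855, 0.199]
tool_rot: [-0.0, 0.999, 0.036, -0.0]
contact_force: [0.5, -0.6, -0.7]
gripper_width: 0.0
grasp_force: 0.0
```

```bash
python3 -c "
from h import *
p=bot.read_camera('wrist'); print({k:np.round(v,3) for k,v in p.items() if k not in('img','depth')})
b=bot.read_camera('top')
save(p,'w1.png',s=1.4)
cv2.imwrite('pics/w1.png',np.hstack([cv2.resize(p['img'],(400,300)),cv2.resize(b['img'][100:250,140:340],(400,300),interpolation=2)])[:,:,::-1])
go(s2w(.09,.12,.0)+[0,0,.033]); print(bot.get_obs()['contact_force'])
"
```

```text
{'fx': np.float64(325.192), 'fy': np.float64(325.192), 'cx': np.float64(277.739), 'cy': np.float64(204.919), 'camera_from_world': array([[ 0.073, -0.997, -0.001,  0.146],
       [ 0.963,  0.071, -0.26 , -0.514],
       [ 0.26 ,  0.018,  0.966, -0.483],
       [ 0.   ,  0.   ,  0.   ,  1.   ]]), 'shot': np.int64(5)}
at [0.5462 0.1829 0.1994] alpha 3.92 delta [ 0.0149 -0.0066  0.0938] t 4.1
[-0.87613994  0.55487287  0.8372108 ]
```

View pics/w1.png

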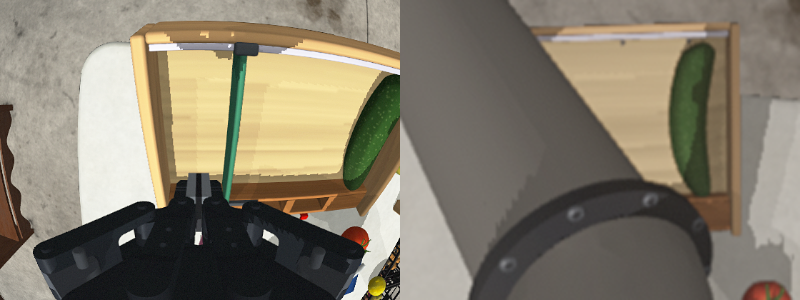

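The left half (wrist view) shows the shut fingertips at (197,180), between the left board at (145,120) and the green divider at (232,150), and the red clip at (305,215). I'll lower the fingers into the bay.

send_rows(deltas="0.007 -0.004 0.02 0; 0.015 -0.008 0.045 0; 0.015 -0.008 0.07 0; 0.015 -0.008 0.09 0; 0.015 -0.008 0.098 0")

```text
t: 4.6
eef_pos: [0.5598, 0.1908, 0.0997]
tool_rot: [0.001, 0.999, 0.034, -0.001]
contact_force: [-0.6, 0.5, -1.2]
gripper_width: -0.003
grasp_force: 0.0
```

send_rows(deltas="0 0 0 0; 0 0.004 0 0; 0 0.008 0 0; 0 0.011 0 0; 0 0.011 0 0")

```text
t: 5.1
eef_pos: [0.5617, 0.1816, 0.102]
tool_rot: [0.0, 0.999, 0.034, 0.001]
contact_force: [-0.5, -0.5, 1.0]
gripper_width: -0.002
grasp_force: 0.0
```

```bash
python3 -c "
from h import *
go(s2w(.09,.103,.0)+[0,0,.03]); print(bot.get_obs()['contact_force'])
"
```

```text
at [0.5617 0.1816 0.102 ] alpha 3.94 delta [-0.0004  0.0081 -0.0006] t 5.1
[-0.46402412 -0.54758514  0.99021911]
```

send_rows(deltas="0 0.003 0 0; 0 0.006 0 0; 0 0.009 0 0; 0 0.012 0 0; 0 0.015 0 0")

```text
t: 5.6
eef_pos: [0.5622, 0.1682, 0.1013]
tool_rot: [-0.001, 0.999, 0.035, 0.0]
contact_force: [-0.0, 7.1, -3.1]
gripper_width: 0.004
grasp_force: 3.5
```

send_rows(deltas="0 0.006 0 0; 0 0.014 0 0; 0 0.022 0 0; 0 0.03 0 0; 0 0.036 0 0")

```text
t: 6.1
eef_pos: [0.5645, 0.1344, 0.1014]
tool_rot: [-0.002, 0.999, 0.036, 0.0]
contact_force: [-0.2, 7.8, -2.1]
gripper_width: -0.001
grasp_force: 3.8
```

send_rows(deltas="0 0.006 0 0; 0 0.014 0 0; 0 0.022 0 0; 0 0.03 0 0; 0 0.036 0 0")

```text
t: 6.6
eef_pos: [0.5671, 0.0984, 0.1013]
tool_rot: [-0.002, 0.999, 0.036, 0.0]
contact_force: [0.3, 7.8, -2.7]
gripper_width: -0.002
grasp_force: 3.8
```

send_rows(deltas="0 0 0 0; 0 0 0 0")

```text
t: 6.8
eef_pos: [0.5672, 0.0971, 0.1013]
tool_rot: [-0.001, 0.999, 0.036, 0.0]
contact_force: [-0.2, 5.5, -1.8]
gripper_width: 0.001
grasp_force: 2.5
```

```bash
cat > look.py <<'E'
from h import *
import sys
p=bot.read_camera('wrist'); a=bot.read_camera('scene')
go(s2w(.09,.12,.0)+[0,0,.03]); 
print('TCP slope',w2s(bot.get_obs()['eef_pos']).round(4), bot.get_obs()['contact_force'].round(1))
for n,q in((p,'divider_index'),(p,'red_clip'),(p,'divider_panel'),(a,'divider_index'),(a,'red_clip'),(a,'divider_panel')):
    for r in bot.landmark_of(n,q)[:1]: print(q,'slope',w2s(r['xyz']).round(4),round(r['confidence'],2))
cv2.imwrite('pics/'+sys.argv[1],np.hstack([cv2.resize(p['img'],(400,300)),cv2.resize(a['img'][180:300,200:360],(400,300),interpolation=2)])[:,:,::-1])
E
python3 look.py l1.png
```

```text
at [0.5672 0.0971 0.1013] alpha 4.08 delta [ 0.0001 -0.0936 -0.0011] t 6.9
TCP slope [0.1017 0.0264 0.0262] [-0.5  6.3 -1.7]
divider_index slope [-0.0432  0.0136  0.0375] 0.59
red_clip slope [-0.0432 -0.0467  0.0322] 0.37
divider_panel slope [0.1028 0.0103 0.0432] 0.71
```

View pics/l1.png

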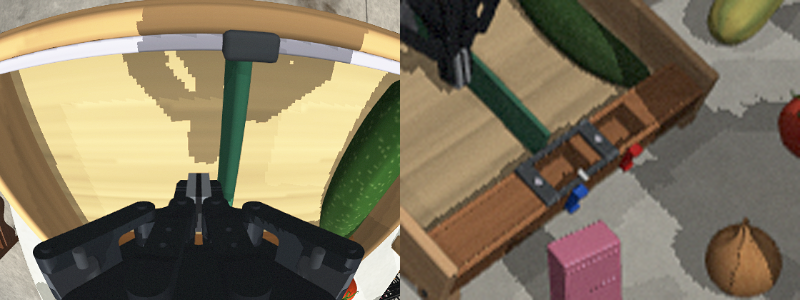

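In the right half (scene) the index line is at (585,173), just past the blue clip at (576,195). The red clip at (632,155) is still about 60 mm further on. I'll push another 45 mm, then measure finely.

send_rows(deltas="0 0.004 0 0; 0 0.01 0 0; 0 0.016 0 0; 0 0.021 0 0; 0 0.025 0 0")

```text
t: 7.7
eef_pos: [0.5689, 0.0728, 0.1013]
tool_rot: [-0.001, 0.999, 0.036, 0.0]
contact_force: [-0.4, 7.7, -1.9]
gripper_width: 0.003
grasp_force: 3.7
```

send_rows(deltas="0 0.004 0 0; 0 0.01 0 0; 0 0.015 0 0; 0 0.02 0 0; 0 0.02 0 0")

```text
t: 8.2
eef_pos: [0.5704, 0.0518, 0.1013]
tool_rot: [-0.001, 0.999, 0.035, 0.0]
contact_force: [0.1, 4.4, -1.4]
gripper_width: -0.001
grasp_force: 2.2
```

```bash
cat > fine.py <<'E'
from h import *
import sys
a=bot.read_camera('scene')
print('TCP slope',w2s(bot.get_obs()['eef_pos']).round(4), bot.get_obs()['contact_force'].round(1),bot.get_obs()['t'])
g=np.arange(-.09,.09,.0005)
hsv=cv2.cvtColor(a['img'],cv2.COLOR_RGB2HSV).astype(int); H,Sa,V=[hsv[...,i] for i in range(3)]
W=cloud(a); 
def px2(X):
    c=np.array(a["camera_from_world"])@np.append(X,1); return np.array([a["cx"]+a["fx"]*c[0]/-c[2],a["cy"]+a["fy"]*c[1]/c[2]])
wl=np.array([px2(s2w(-.044,y,.036)) for y in g]); L=np.array([px2(s2w(-.046,y,.030)) for y in g])
roi=np.zeros(H.shape,bool); roi[225:285,240:320]=True
vv,uu=np.mgrid[:420,:560]; near=np.zeros(H.shape,bool)
D=np.min(np.hypot(uu[...,None]-wl[:,0],vv[...,None]-wl[:,1]),-1)
for n,k,line in(("white",(Sa<70)&(V>130)&(D<5),wl),("red",((H<6)|(H>173))&(Sa>150)&(V>80)&(D<14),L),("blue",(abs(H-112)<12)&(Sa>120)&(D<14),L)):
    v,u=np.nonzero(k&roi)
    if len(u):
        P=W[v,u]; Sx=w2s(P); i=np.hypot(line[:,0]-u.mean(),line[:,1]-v.mean()).argmin()
        print(n,len(u),(u.mean().round(1),v.mean().round(1)),"y",g[i].round(4),"depth slope mean",np.nanmean(Sx,0).round(4),"yrange",np.nanpercentile(Sx[:,1],[5,95]).round(4))
for q in('divider_index','red_clip','blue_clip'):
    for r in bot.landmark_of(a,q)[:1]: print(q,'slope',w2s(r['xyz']).round(4),round(r['confidence'],2))
u,v=px2(s2w(-.044,-.04,.03)).astype(int)
save(a,sys.argv[1],(u-40,v-30,u+40,v+30),8)
E
python3 fine.py f1.png
```

```text
TCP slope [ 0.1017 -0.019   0.0262] [ 0.4  4.  -0.8] 8.25
white 6 (np.float64(287.0), np.float64(238.5)) y -0.0355 depth slope mean [-0.0381 -0.0404  0.0297] yrange [-0.0541 -0.0352]
red 33 (np.float64(292.5), np.float64(241.8)) y -0.0455 depth slope mean [-0.0504 -0.0479  0.0248] yrange [-0.0527 -0.0421]
blue 52 (np.float64(269.9), np.float64(258.6)) y 0.026 depth slope mean [-0.0499  0.0233  0.0246] yrange [0.0163 0.0276]
divider_index slope [-0.042  -0.0339  0.0379] 0.7
blue_clip slope [ 0.0902 -0.1144 -0.0008] 0.52
```

View pics/f1.png

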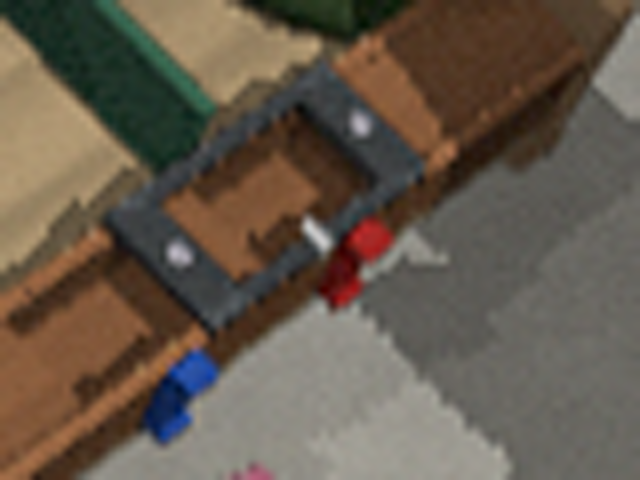

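The crop shows the white line at (320,238), about 12 mm short of the red clip's middle at (360,255). I'll tap 9 mm and measure again.

send_rows(deltas="0 0.002 0 0; 0 0.004 0 0; 0 0.007 0 0; 0 0.009 0 0; 0 0.009 0 0")

```text
t: 8.9
eef_pos: [0.571, 0.0432, 0.1013]
tool_rot: [-0.001, 0.999, 0.036, 0.0]
contact_force: [0.9, 6.5, -2.9]
gripper_width: -0.002
grasp_force: 2.9
```

```bash
cat >> fine.py <<'E'
k=((H<6)|(H>173))&(Sa>150)&(V>80)&(D<14)&roi; v,u=np.nonzero(k); Sx=w2s(W[v,u]); o=np.argsort(Sx[:,1])
print("red pts y,z sorted",[(round(1e3*t[1],1),round(1e3*t[0]),round(1e3*t[2])) for t in Sx[o][::3]])
E
python3 fine.py f2.png
```

```text
TCP slope [ 0.1017 -0.0276  0.0262] [ 0.   6.2 -2. ] 8.95
white 9 (np.float64(289.7), np.float64(236.7)) y -0.044 depth slope mean [-0.038  -0.0501  0.028 ] yrange [-0.069  -0.0432]
red 31 (np.float64(292.8), np.float64(241.4)) y -0.0465 depth slope mean [-0.0505 -0.0481  0.0266] yrange [-0.0537 -0.043 ]
blue 53 (np.float64(269.9), np.float64(258.7)) y 0.026 depth slope mean [-0.05    0.0236  0.0247] yrange [0.017  0.0281]
red_clip slope [-0.043  -0.0452  0.0328] 0.4
blue_clip slope [-0.0443  0.0224  0.0292] 0.58
red pts y,z sorted [(np.float64(-55.7), -45, 31), (np.float64(-51.7), -54, 34), (np.float64(-51.4), -52, 32), (np.float64(-50.5), -54, 9), (np.float64(-48.4), -52, 9), (np.float64(-47.9), -51, 12), (np.float64(-46.7), -51, 8), (np.float64(-45.6), -50, 35), (np.float64(-44.9), -50, 22), (np.float64(-43.3), -49, 35), (np.float64(-42.5), -51, 17)]
```

View pics/f2.png

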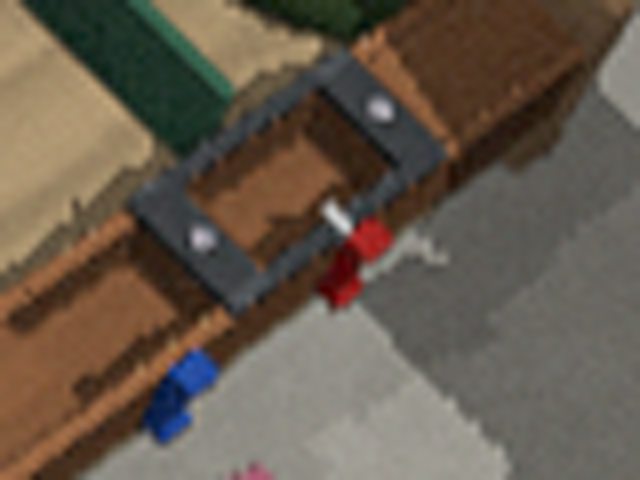

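The white line's end is at (350,232) and now meets the near edge of the clip head, which spans (350–390, 240). About 3 mm remain, so I'll give one small tap and then back off.

send_rows(deltas="0 0.001 0 0; 0 0.002 0 0; 0 0.003 0 0; 0 0.003 0 0")

```text
t: 9.5
eef_pos: [0.5712, 0.0405, 0.1013]
tool_rot: [-0.001, 0.999, 0.036, 0.0]
contact_force: [-0.3, 7.2, -1.6]
gripper_width: -0.0
grasp_force: 3.2
```

send_rows(deltas="0 -0.004 0 0; 0 -0.02 0 0; 0 -0.04 -0.02 0; 0 -0.05 -0.06 0; 0 -0.05 -0.08 0")

```text
t: 10.0
eef_pos: [0.5684, 0.0919, 0.1842]
tool_rot: [-0.001, 0.999, 0.037, 0.001]
contact_force: [0.5, -0.5, 0.3]
gripper_width: -0.001
grasp_force: 0.0
```

```bash
cat >> fine.py <<'E'
Wn=cv2.cvtColor(a['img'],cv2.COLOR_RGB2HSV)
# pocket/foot check by depth: foot-top pixels -> y extents along x=-44..0
E
python3 fine.py f3.png; python3 -c "
from h import *
b=bot.read_camera('top'); 
for q in('divider_index','red_clip','divider_panel'):
    for r in bot.landmark_of(b,q)[:2]: print(q,'slope',w2s(r['xyz']).round(4),round(r['confidence'],2))
p=bot.read_camera('wrist')
for q in('divider_index','red_clip','divider_panel'):
    for r in bot.landmark_of(p,q)[:2]: print('w',q,'slope',w2s(r['xyz']).round(4),round(r['confidence'],2))
"
```

```text
TCP slope [0.1386 0.0203 0.1033] [ 2.2 -0.2  1.5] 10.05
white 7 (np.float64(290.7), np.float64(236.3)) y -0.0465 depth slope mean [-0.0407 -0.0474  0.0358] yrange [-0.049  -0.0462]
red 32 (np.float64(292.8), np.float64(241.5)) y -0.0465 depth slope mean [-0.0503 -0.0484  0.0255] yrange [-0.054  -0.0432]
blue 51 (np.float64(269.9), np.float64(258.8)) y 0.026 depth slope mean [-0.05    0.0235  0.0243] yrange [0.0167 0.0278]
divider_index slope [-0.0412 -0.0453  0.0361] 0.7
red_clip slope [-0.045  -0.0496  0.0316] 0.48
blue_clip slope [-0.1471 -0.1987  0.0285] 0.4
red pts y,z sorted [(np.float64(-61.7), -45, 25), (np.float64(-53.3), -51, 7), (np.float64(-52.3), -51, 11), (np.float64(-50.5), -53, 8), (np.float64(-49.1), -52, 8), (np.float64(-48.2), -50, 36), (np.float64(-46.7), -50, 33), (np.float64(-46.4), -49, 36), (np.float64(-43.9), -47, 32), (np.float64(-43.3), -50, 11), (np.float64(-41.5), -50, 38)]
w divider_panel slope [ 0.0967 -0.0488  0.0419] 0.73
```

The index line and the red clip's middle now agree within about 1 mm: slope y −0.0474 against −0.048. Now to the wooden block, with claw open and a spin of about 21.5°.

send_rows(deltas="-0.02 0.03 -0.02 0; -0.04 0.07 -0.03 3; -0.06 0.115 -0.03 7; -0.085 0.16 -0.03 11; -0.1 0.2 -0.03 15", claw=1, force=25)

```text
t: 11.1
eef_pos: [0.4802, -0.1199, 0.2113]
tool_rot: [0.0, 0.995, -0.098, -0.0]
contact_force: [1.0, -0.2, -0.4]
gripper_width: 0.847
grasp_force: 0.0
```

```bash
python3 -c "
from h import *
go([.412,-.287,.16])"
```

```text
at [ 0.4802 -0.1199  0.2113] alpha -11.2 delta [-0.0345  0.1771  0.0514] t 11.1
```

send_rows(deltas="-0.006 0.035 0.005 2; -0.013 0.075 0.015 4; -0.02 0.115 0.03 6; -0.028 0.15 0.04 6.3; -0.034 0.177 0.05 6.3")

```text
t: 11.6
eef_pos: [0.4134, -0.2874, 0.1607]
tool_rot: [0.0, 0.988, -0.151, -0.0]
contact_force: [0.4, -0.4, 0.1]
gripper_width: 0.995
grasp_force: 0.0
```

send_rows(deltas="0 0 0 0")

```text
t: 11.7
eef_pos: [0.4117, -0.2888, 0.1599]
tool_rot: [0.0, 0.988, -0.154, -0.002]
contact_force: [0.6, 0.5, 0.8]
gripper_width: 0.999
grasp_force: 0.0
```

```bash
cat > w.py <<'E'
from h import *
def wcloud(p):  # equidistant fisheye; depth along the axis
    v,u=np.mgrid[:420,:560]; x=(u-p["cx"])/p["fx"];y=(v-p["cy"])/p["fy"]; r=np.hypot(x,y); k=np.where(r>1e-6,np.tan(r)/np.maximum(r,1e-9),1)
    d=p["depth"].astype(float); d[d==0]=np.nan
    c=np.stack([x*k*d,-y*k*d,-d,np.ones_like(d)],-1); return (c@np.linalg.inv(p["camera_from_world"]).T)[...,:3]
E
python3 - <<'E'
from w import *
p=bot.read_camera("wrist"); W=wcloud(p); o=bot.get_obs()
t=(abs(W[...,2]-.084)<.006)&(abs(W[...,0]-.412)<.045)&(abs(W[...,1]+.287)<.045)
P=W[t]; print(len(P),P.mean(0) if len(P) else 0)
if len(P)>10: print(cv2.minAreaRect((P[:,:2]*1000).astype(np.float32)))
for r in bot.landmark_of(p,"price_block")[:2]: print(np.round(r["xyz"],4),r["confidence"])
for r in bot.landmark_of(p,"squash_center")[:1]+bot.landmark_of(p,"squash")[:1]: print(np.round(r["xyz"],4),r["confidence"])
z=(W[...,2]>.015)&(abs(W[...,0]-.545)<.075)&(abs(W[...,1]+.288)<.13); P=W[z]; print("squash",len(P),P.mean(0),cv2.minAreaRect((P[:,:2]*1000).astype(np.float32)))
go([.412,-.287,.053]); save(p,"wb.png",s=1.2)
E
```

```text
2956 [ 0.41374629 -0.28704982  0.08304871]
((413.1311340332031, -286.8009338378906), (50.226375579833984, 28.310579299926758), 72.92520141601562)
[ 0.4112 -0.2859  0.0013] 0.62
[3.528e-01 1.453e-01 3.000e-04] 0.62
[ 0.5431 -0.2808  0.0266] 0.79
[ 5.476e-01 -2.860e-01 -4.000e-04] 0.63
squash 11668 [ 0.53286215 -0.27970579  0.04444208] ((541.0414428710938, -286.7210388183594), (55.984779357910156, 188.34906005859375), 16.655200958251953)
at [ 0.4157 -0.2841  0.1616] alpha -17.2 delta [-0.0028  0.0039  0.1086] t 11.9
```

View pics/wb.png

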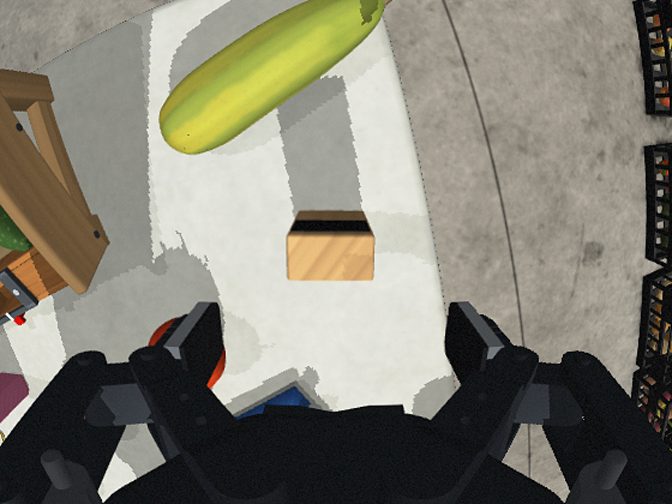

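The wrist view shows the wooden block at (330,255) between the open jaws, with its black panel on the far side, and the squash above at (260,75). The measured size, 50.2 × 28.3 mm, fits. I'll lower and check.

send_rows(deltas="-0.001 0.002 0.02 0; -0.002 0.003 0.045 0; -0.002 0.003 0.075 0; -0.002 0.003 0.098 0; -0.002 0.003 0.108 0")

```text
t: 12.4
eef_pos: [0.4121, -0.2856, 0.0518]
tool_rot: [-0.001, 0.989, -0.149, -0.001]
contact_force: [-0.1, -0.1, 0.4]
gripper_width: 0.998
grasp_force: 0.0
```

send_rows(deltas="0 0 0 0; 0 0 0 0; 0 0 0 0")

```text
t: 12.7
eef_pos: [0.4131, -0.2877, 0.0545]
tool_rot: [0.0, 0.989, -0.15, 0.001]
contact_force: [-0.4, -1.5, 0.6]
gripper_width: 1.001
grasp_force: 0.0
```

```bash
python3 -c "
from h import *
go([.4131,-.2868,.053])"
```

```text
at [ 0.4131 -0.2877  0.0545] alpha -17.27 delta [-0.0003 -0.0009  0.0015] t 12.7
```

send_rows(deltas="0 0 0 0; 0 0 0 0; 0 0 0 0; 0 0 0 0; 0 0 0 0", claw=0, force=25)

```text
t: 13.2
eef_pos: [0.4124, -0.2876, 0.0539]
tool_rot: [0.0, 0.989, -0.15, 0.0]
contact_force: [-1.1, 0.3, 6.0]
gripper_width: 0.581
grasp_force: 29.4
```

send_rows(deltas="0 0 0.002 0; -0.002 0 0.003 0; -0.005 0 0.003 0; -0.009 0 0.002 0; -0.013 0 0.002 0")

```text
t: 13.7
eef_pos: [0.4037, -0.285, 0.0534]
tool_rot: [0.001, 0.989, -0.15, 0.004]
contact_force: [3.7, -0.9, 10.0]
gripper_width: 0.581
grasp_force: 30.3
```

send_rows(deltas="-0.003 0 0 0; -0.007 0 0.0005 0; -0.011 0 0.001 0; -0.015 0 0.002 0; -0.017 0 0.002 0")

```text
t: 14.2
eef_pos: [0.3882, -0.2803, 0.0517]
tool_rot: [0.001, 0.989, -0.15, 0.005]
contact_force: [5.9, -1.4, 10.1]
gripper_width: 0.578
grasp_force: 31.7
```

```bash
cat > tilt.py <<'E'
from w import *
import sys
p=bot.read_camera("scene"); W=cloud(p); o,T=tool(); g=o["eef_pos"]
print(o["eef_pos"].round(4),o["contact_force"].round(1),o["gripper_width"].round(3),o["grasp_force"],o["t"])
q=bot.read_camera("wrist"); Ww=wcloud(q); L=(Ww-g)@T  # tool coords, z down
k=(abs(L[...,0])<.07)&(abs(L[...,1])<.022)&(L[...,2]<.03)&(L[...,2]>-.05)
P=L[k]; print("wrist pts",len(P))
top=P[P[:,0]<.1]
if len(P)>30:
    # fit dominant plane (top face / front panel) by RANSAC
    rng=np.random.default_rng(0)
    for it in range(2):
        best=None
        for _ in range(300):
            s=P[rng.choice(len(P),3,False)]; n=np.cross(s[1]-s[0],s[2]-s[0]); l=np.linalg.norm(n)
            if l<1e-7: continue
            n/=l; m=abs((P-s[0])@n)<.0012
            if best is None or m.sum()>best.sum(): best=m
        Q=P[best]; c0=Q.mean(0); n=np.linalg.svd(Q-c0)[2][2]; n*=-np.sign(n[2])
        print("plane",best.sum(),"n(tool)",n.round(3),"pitch",np.degrees(np.arctan2(n[0],-n[2])).round(1),"c",c0.round(4),"x",np.percentile(Q[:,0],[2,98]).round(4),"z",np.percentile(Q[:,2],[2,98]).round(4))
        P=P[~best]
        if len(P)<30: break
if len(sys.argv)>1: save(q,sys.argv[1],s=1.2)
E
python3 tilt.py
```

```text
Traceback (most recent call last):
  File "tilt.py", line 4, in <module>
    print(o["eef_pos"].round(4),o["contact_force"].round(1),o["gripper_width"].round(3),o["grasp_force"],o["t"])
                                                            ^^^^^^^^^^^^^^^^^^^^^^^^
AttributeError: 'float' object has no attribute 'round'
```

```bash
sed -i 's/o\["gripper_width"\].round(3)/o["gripper_width"]/' tilt.py; python3 tilt.py wt.png
```

```text
[ 0.3876 -0.2802  0.0516] [ 2.9  0.3 12.5] 0.5824002877956873 32.131065130233765 14.3
wrist pts 14801
plane 8470 n(tool) [ 0.981 -0.001 -0.196] pitch 78.7 c [ 0.0177 -0.     -0.0098] x [0.0119 0.0249] z [-0.0341  0.0276]
plane 5919 n(tool) [-0.197  0.002 -0.98 ] pitch -11.3 c [-0.0003  0.0001 -0.0323] x [-0.0134  0.0111] z [-0.0348 -0.0293]
```

View pics/wt.png

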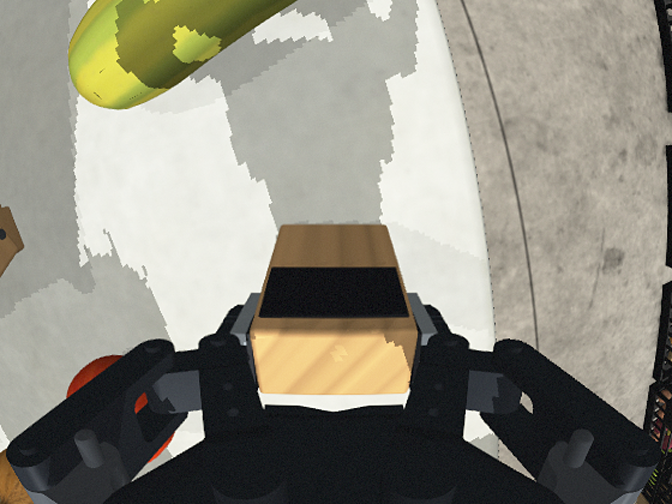

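The block is held between the pads with its far face visible, so its top leans towards the robot, by 11.3° so far. I'll continue to about 24°.

send_rows(deltas="-0.003 0 0.002 0; -0.007 0 0.003 0; -0.011 0 0.004 0; -0.015 0 0.005 0; -0.018 0 0.005 0")

```text
t: 14.85
eef_pos: [0.3692, -0.2744, 0.0457]
tool_rot: [0.001, 0.989, -0.15, 0.003]
contact_force: [3.8, -2.2, 6.3]
gripper_width: 0.584
grasp_force: 31.5
```

```bash
python3 tilt.py
```

```text
[ 0.3687 -0.2743  0.0456] [ 2.9 -0.2  7.9] 0.5845228737609268 31.752952337265015 14.9
wrist pts 18484
plane 13166 n(tool) [ 0.908  0.004 -0.419] pitch 65.2 c [ 0.0218  0.0001 -0.0118] x [0.0084 0.0397] z [-0.0388  0.0274]
plane 4436 n(tool) [-0.421  0.002 -0.907] pitch -24.9 c [-0.0027 -0.0001 -0.035 ] x [-0.0153  0.0075] z [-0.0396 -0.029 ]
```

The lean is 24.9°, which matches the slope. I'll lift, turn to the rack's yaw and work out the hover.

send_rows(deltas="0 0 -0.02 0; 0 0 -0.05 0; 0 0 -0.09 0; 0 0 -0.13 0; 0 0 -0.15 0")

```text
t: 15.45
eef_pos: [0.3671, -0.2737, 0.1974]
tool_rot: [0.001, 0.989, -0.15, 0.002]
contact_force: [1.3, 0.2, -0.9]
gripper_width: 0.584
grasp_force: 30.8
```

send_rows(deltas="0.005 -0.02 0 -3; 0.01 -0.055 0 -8; 0.02 -0.095 0 -13; 0.03 -0.135 0 -18; 0.035 -0.17 0 -21.3")

```text
t: 15.95
eef_pos: [0.4508, -0.1181, 0.1933]
tool_rot: [-0.001, 0.999, 0.038, -0.0]
contact_force: [0.5, -0.7, -2.2]
gripper_width: 0.583
grasp_force: 30.9
```

```bash
python3 tilt.py; python3 -c "
from h import *
B=s2w(-.022,-.0475,.056); xd=np.array([c,s,0]); T=B-.0307*xd+[0,0,.0427]; print(B,T); go(T)"
```

```text
[ 0.4532 -0.1122  0.1936] [ 2.4  5.8 -0.7] 0.5811795369348951 30.83780586719513 16.0
wrist pts 18391
plane 13215 n(tool) [ 0.908 -0.001 -0.418] pitch 65.3 c [ 0.0217 -0.0001 -0.0122] x [0.0084 0.0397] z [-0.0389  0.0272]
plane 4364 n(tool) [-0.42   0.001 -0.907] pitch -24.8 c [-0.0026  0.     -0.0349] x [-0.0151  0.0075] z [-0.0395 -0.0289]
[0.44754262 0.01462488 0.07821034] [0.41691741 0.01248336 0.12091034]
at [ 0.4519 -0.1149  0.1934] alpha 4.67 delta [-0.0245 -0.1296  0.0729] t 16.05
```

send_rows(deltas="-0.006 -0.03 0 0; -0.014 -0.07 0.01 0; -0.02 -0.105 0.03 0; -0.025 -0.125 0.05 0; -0.025 -0.13 0.063 0")

```text
t: 16.55
eef_pos: [0.4136, 0.0093, 0.1294]
tool_rot: [-0.0, 0.999, 0.037, -0.002]
contact_force: [-0.5, -0.5, -2.1]
gripper_width: 0.584
grasp_force: 30.8
```

send_rows(deltas="0 0 0 0; 0 0 0 0; 0 0 0 0")

```text
t: 16.85
eef_pos: [0.4165, 0.0061, 0.1317]
tool_rot: [0.0, 0.999, 0.034, 0.0]
contact_force: [0.3, -1.1, -1.3]
gripper_width: 0.582
grasp_force: 30.8
```

```bash
cat > hov.py <<'E'
from w import *
import sys
o,T=tool(); xd=np.array([c,s,0])
B=o["eef_pos"]+.0307*xd-[0,0,.0427]; print("block bottom slope (FK)",w2s(B).round(4))
go(s2w(-.022,-.0475,.056)-.0307*xd+[0,0,.0427])
a=bot.read_camera("scene"); q=bot.read_camera("wrist")
for nm,p,W in(("scene",a,cloud(a)),("wrist",q,wcloud(q))):
    Sx=w2s(W); hsv=cv2.cvtColor(p["img"],cv2.COLOR_RGB2HSV).astype(int)
    dark=(hsv[...,1]<90)&(hsv[...,2]<110)&(abs(Sx[...,2]-.036)<.005)&(Sx[...,0]>-.05)&(Sx[...,0]<.004)&(abs(Sx[...,1]+.047)<.07)
    P=Sx[dark]; print(nm,"foot px",len(P), "" if len(P)<5 else (np.percentile(P[:,0],[2,98]).round(4),np.percentile(P[:,1],[2,98]).round(4),np.median(P[:,2]).round(4)))
    for qn in("divider_index","red_clip"):
        for r in bot.landmark_of(p,qn)[:1]: print(nm,qn,w2s(r["xyz"]).round(4),round(r["confidence"],2))
v=np.hstack([cv2.resize(a["img"][200:275,240:340],(400,300),interpolation=2),cv2.resize(q["img"],(400,300))])
cv2.imwrite("pics/"+sys.argv[1],v[:,:,::-1])
E
python3 hov.py hov1.png
```

```text
block bottom slope (FK) [-0.0184 -0.0538  0.0662]
at [0.4165 0.0061 0.1317] alpha 3.95 delta [ 0.0008 -0.0063  0.0108] t 16.85
scene foot px 280 (array([-0.0449, -0.0019]), array([-0.0891, -0.0016]), np.float64(0.035))
scene divider_index [-0.0442 -0.0435  0.0431] 0.67
scene red_clip [-0.0423 -0.0457  0.0303] 0.4
wrist foot px 1846 (array([-0.0375, -0.0014]), array([-0.0895, -0.0061]), np.float64(0.0357))
```

View pics/hov1.png

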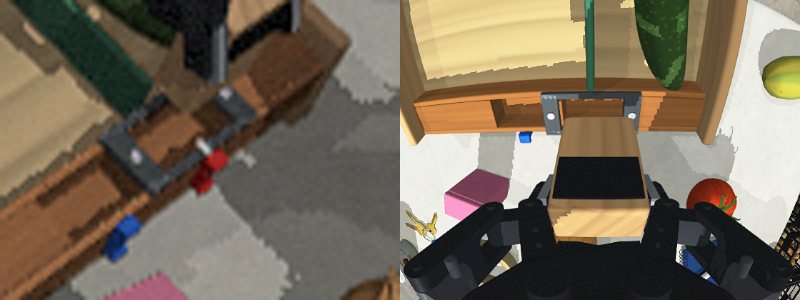

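The wrist half shows the foot frame spanning x = 541–640 px and the block, leaning correctly, about 10 px to its right. It needs about 6 mm to slope +y, and the numbers agree (foot middle −0.0478, block −0.0538). The scene half shows the white line at (203,145) right against the red clip at (208,165). Aligning and lowering along the slope normal.

send_rows(deltas="0 -0.003 0.003 0; 0.001 -0.006 0.008 0; 0.001 -0.006 0.011 0; 0.001 -0.006 0.011 0; 0.001 -0.006 0.011 0")

```text
t: 17.65
eef_pos: [0.4166, 0.0128, 0.1201]
tool_rot: [-0.0, 0.999, 0.035, -0.0]
contact_force: [-0.3, -0.6, -0.6]
gripper_width: 0.585
grasp_force: 30.8
```

send_rows(deltas="0 0 0 0; 0 0 0 0; 0.002 0 0.005 0; 0.0045 0 0.01 0; 0.0045 0 0.01 0")

```text
t: 18.15
eef_pos: [0.4212, 0.0131, 0.1096]
tool_rot: [-0.0, 0.999, 0.035, -0.0]
contact_force: [-0.5, 0.8, -1.1]
gripper_width: 0.581
grasp_force: 30.8
```

```bash
cat > hv.py <<'E'
from w import *
o,T=tool(); xd=np.array([c,s,0])
q=bot.read_camera("wrist"); W=wcloud(q); Sx=w2s(W); hsv=cv2.cvtColor(q["img"],cv2.COLOR_RGB2HSV).astype(int)
dark=(hsv[...,1]<90)&(hsv[...,2]<110)&(abs(Sx[...,2]-.036)<.005)&(Sx[...,0]>-.02)&(Sx[...,0]<.004)&(abs(Sx[...,1]+.047)<.06)
P=Sx[dark]; print("foot",len(P),np.percentile(P[:,1],[1,99]).round(4) if len(P)>5 else "")
L=(W-o["eef_pos"])@T; k=(abs(L[...,0])<.07)&(abs(L[...,1])<.022)&(L[...,2]<.03)&(L[...,2]>-.05)
# rear face of the block: plane with normal mostly +x tool
P=L[k]; r=P[(P[:,0]>.01)&(P[:,2]<.02)&(P[:,2]>-.034)]
if len(r)>50:
    A=np.polyfit(r[:,2],r[:,0],1); print("rear face tilt",np.degrees(np.arctan(A[0])).round(1))
print("bottom slope if still gripped",w2s(o["eef_pos"]+.0307*xd-[0,0,.0427]).round(4),"F",o["contact_force"].round(1),"grip",round(o["gripper_width"],3),"t",o["t"],"TCP",o["eef_pos"].round(4))
E
python3 hv.py
```

```text
foot 2261 [-0.0896 -0.0045]
rear face tilt 24.2
bottom slope if still gripped [-0.0227 -0.0472  0.0439] F [-0.5  0.8 -1.1] grip 0.581 t 18.15 TCP [0.4212 0.0131 0.1096]
```

send_rows(deltas="0.001 0 0.003 0; 0.0025 0 0.006 0; 0.004 0 0.009 0; 0.006 0 0.0135 0; 0.006 0 0.0135 0")

```text
t: 18.7
eef_pos: [0.4271, 0.0135, 0.0962]
tool_rot: [-0.0, 0.999, 0.035, -0.0]
contact_force: [-0.1, 0.2, -0.9]
gripper_width: 0.581
grasp_force: 30.7
```

```bash
python3 hv.py
```

```text
foot 2684 [-0.0896 -0.0042]
rear face tilt 30.0
bottom slope if still gripped [-0.0227 -0.0472  0.0293] F [-0.1  0.2 -0.9] grip 0.581 t 18.7 TCP [0.4271 0.0135 0.0962]
```

No contact force, and the bottom is 7 mm into the window. I'll carry on down.

send_rows(deltas="0.0015 0 0.003 0; 0.003 0 0.0065 0; 0.0045 0 0.01 0; 0.006 0 0.0135 0; 0.006 0 0.0135 0")

```text
t: 19.25
eef_pos: [0.4332, 0.0139, 0.0828]
tool_rot: [-0.0, 0.999, 0.035, -0.0]
contact_force: [-0.3, 0.6, -1.9]
gripper_width: 0.582
grasp_force: 30.8
```

send_rows(deltas="0.001 0 0.0025 0; 0.002 0 0.005 0; 0.003 0 0.007 0; 0.004 0 0.009 0; 0.004 0 0.009 0")

```text
t: 19.75
eef_pos: [0.4372, 0.0142, 0.074]
tool_rot: [-0.0, 0.999, 0.035, -0.0]
contact_force: [-0.3, 0.0, -2.1]
gripper_width: 0.584
grasp_force: 30.8
```

```bash
python3 hv.py
```

```text
foot 3617 [-0.0894 -0.0048]
rear face tilt 28.4
bottom slope if still gripped [-0.0225 -0.0472  0.0049] F [-0.3  0.  -2.1] grip 0.584 t 19.75 TCP [0.4372 0.0142 0.074 ]
```

send_rows(deltas="0.0005 0 0.001 0; 0.001 0 0.002 0; 0.0015 0 0.003 0; 0.002 0 0.004 0; 0.002 0 0.004 0")

```text
t: 20.3
eef_pos: [0.4381, 0.0142, 0.0724]
tool_rot: [0.001, 0.999, 0.035, -0.001]
contact_force: [-15.9, -1.5, 37.7]
gripper_width: 0.579
grasp_force: 35.3
```

```bash
python3 tilt.py;python3 hv.py
```

```text
[0.4381 0.0142 0.0724] [-15.8  -1.2  38.7] 0.5862990753740358 35.30372142791748 20.35
wrist pts 21229
plane 10155 n(tool) [ 0.908 -0.004 -0.418] pitch 65.3 c [ 0.0189 -0.0006 -0.0184] x [0.0088 0.0305] z [-0.0389  0.0071]
plane 4480 n(tool) [-0.417  0.006 -0.909] pitch -24.7 c [-0.0026  0.0003 -0.0356] x [-0.0155  0.0077] z [-0.0402 -0.0294]
foot 3748 [-0.0894 -0.0047]
rear face tilt 27.6
bottom slope if still gripped [-0.0223 -0.0472  0.003 ] F [-15.4  -0.6  39. ] grip 0.584 t 20.4 TCP [0.4381 0.0143 0.0724]
```

Bottomed out: 41 N along the slope normal, with the lean matching the slope. I'll relieve the push, open and withdraw upwards.

send_rows(deltas="-0.001 0 -0.002 0; -0.0015 0 -0.0035 0")

```text
t: 20.65
eef_pos: [0.4374, 0.0142, 0.0739]
tool_rot: [0.0, 0.999, 0.035, -0.0]
contact_force: [-1.9, 0.6, -4.2]
gripper_width: 0.581
grasp_force: 30.7
```

send_rows(deltas="0 0 0 0; 0 0 0 0; 0 0 0 0; 0 0 0 0; 0 0 0 0", claw=1)

```text
t: 21.15
eef_pos: [0.4378, 0.0143, 0.0737]
tool_rot: [-0.0, 0.999, 0.035, 0.0]
contact_force: [-0.2, -0.5, 0.7]
gripper_width: 1.002
grasp_force: 0.0
```

send_rows(deltas="-0.005 0 -0.01 0; -0.01 0 -0.03 0; -0.02 0 -0.06 0; -0.03 0 -0.09 0; -0.03 0 -0.1 0")

```text
t: 21.65
eef_pos: [0.4076, 0.0122, 0.1765]
tool_rot: [0.0, 0.999, 0.035, 0.002]
contact_force: [0.7, -0.1, 0.8]
gripper_width: 0.998
grasp_force: 0.0
```

```bash
cat > chk.py <<'E'
from w import *
a=bot.read_camera("scene"); q=bot.read_camera("wrist"); o=bot.get_obs(); print(o["eef_pos"].round(4),o["t"])
for nm,p,W in(("scene",a,cloud(a)),("wrist",q,wcloud(q))):
    Sx=w2s(W).reshape(-1,3)
    t=Sx[(Sx[:,2]>.083)&(Sx[:,2]<.096)&(abs(Sx[:,0]+.022)<.025)&(abs(Sx[:,1]+.047)<.035)]
    if len(t)>20:
        c0=np.median(t,0); n=np.linalg.svd(t-t.mean(0))[2][2]; n*=np.sign(n[2])
        print(nm,"block top",len(t),"z med",c0[2].round(4),"rect",cv2.minAreaRect((t[:,:2]*1000).astype(np.float32)),"tilt deg",np.degrees(np.arccos(n[2])).round(1))
    hsv=cv2.cvtColor(p["img"],cv2.COLOR_RGB2HSV).astype(int).reshape(-1,3)
    f=Sx[(hsv[:,1]<90)&(hsv[:,2]<110)&(abs(Sx[:,2]-.036)<.005)&(Sx[:,0]>-.05)&(Sx[:,0]<.004)&(abs(Sx[:,1]+.047)<.06)]
    print(nm,"foot",len(f),np.percentile(f[:,1],[1,99]).round(4) if len(f)>5 else "")
    r=Sx[((hsv[:,0]<6)|(hsv[:,0]>173))&(hsv[:,1]>150)&(hsv[:,2]>80)&(abs(Sx[:,0]+.047)<.012)&(abs(Sx[:,1]+.048)<.02)]
    print(nm,"red",len(r),np.percentile(r[:,1],[5,50,95]).round(4) if len(r)>5 else "")
E
python3 chk.py
```

```text
[0.4088 0.0121 0.1755] 21.75
scene block top 264 z med 0.0875 rect ((-32.03957748413086, -45.399070739746094), (51.898521423339844, 28.063936233520508), 89.6451416015625) tilt deg 6.5
scene foot 243 [-0.0885 -0.0016]
scene red 32 [-0.0526 -0.0476 -0.0427]
wrist block top 2827 z med 0.0884 rect ((-31.557926177978516, -46.389129638671875), (29.881996154785156, 50.39147186279297), 0.11377879977226257) tilt deg 0.5
wrist foot 1553 [-0.0897 -0.003 ]
wrist red 0
```

```bash
cat > chk2.py <<'E'
from w import *
a=bot.read_camera("scene"); q=bot.read_camera("wrist")
for nm,p,W in(("scene",a,cloud(a)),("wrist",q,wcloud(q))):
    Sx=w2s(W).reshape(-1,3); hsv=cv2.cvtColor(p["img"],cv2.COLOR_RGB2HSV).astype(int).reshape(-1,3)
    f=Sx[(hsv[:,1]<90)&(hsv[:,2]<110)&(abs(Sx[:,2]-.036)<.004)&(Sx[:,0]>-.055)&(Sx[:,0]<.012)&(abs(Sx[:,1]+.047)<.055)&(abs(Sx[:,1]+.047)>.031)]
    print(nm,"foot x,y,z",np.percentile(f,[2,98],axis=0).round(4).tolist())
    P=Sx[(Sx[:,2]>.045)&(Sx[:,2]<.11)&(Sx[:,0]>-.06)&(Sx[:,0]<0.001)&(abs(Sx[:,1]+.047)<.023)]
    rng=np.random.default_rng(0)
    for it in range(2):
        best=None
        for _ in range(400):
            t=P[rng.choice(len(P),3,False)]; n=np.cross(t[1]-t[0],t[2]-t[0]); l=np.linalg.norm(n)
            if l<1e-6: continue
            m=abs((P-t[0])@(n/l))<.0015
            if best is None or m.sum()>best.sum(): best=m
        Q=P[best]; n=np.linalg.svd(Q-Q.mean(0),full_matrices=False)[2][2]
        print(nm,best.sum(),"n",n.round(3),"c",Q.mean(0).round(4),"lo",np.percentile(Q,2,axis=0).round(4),"hi",np.percentile(Q,98,axis=0).round(4))
        P=P[~best]
        if len(P)<30: break
E
python3 chk2.py
```

```text
scene foot x,y,z [[-0.0446, -0.0885, 0.0324], [-0.0025, -0.0011, 0.0381]]
scene 153 n [ 0.156  0.016 -0.988] c [-0.0324 -0.0464  0.0878] lo [-0.0456 -0.0691  0.0849] hi [-0.0192 -0.0244  0.0905]
scene 54 n [ 0.159  0.018 -0.987] c [-0.033  -0.0463  0.0853] lo [-0.0455 -0.0681  0.0816] hi [-0.0189 -0.025   0.0876]
wrist foot x,y,z [[-0.0399, -0.0897, 0.0336], [-0.0015, -0.0029, 0.0371]]
wrist 2993 n [-0.988  0.001 -0.155] c [-0.016  -0.047   0.0711] lo [-0.0201 -0.069   0.0465] hi [-0.0127 -0.025   0.0903]
wrist 1965 n [-0.148 -0.002  0.989] c [-0.0326 -0.0468  0.0886] lo [-0.0456 -0.0691  0.0862] hi [-0.0209 -0.0249  0.0908]
```

The block is home: bottom at slope (−0.020, −0.047, 0.005), leaning 8.9° (0.155 rad) within its play, which is inside the limits. The foot is still centred on the clip. Next the squash, lifting and spinning about 77°.

send_rows(deltas="0.006 0.02 -0.02 6; 0.02 0.06 -0.025 14; 0.035 0.1 -0.025 22; 0.05 0.145 -0.025 30; 0.065 0.185 -0.025 38", claw=1)

```text
t: 22.35
eef_pos: [0.4854, -0.17, 0.1971]
tool_rot: [0.0, 0.955, -0.295, -0.001]
contact_force: [-0.0, 1.2, 0.5]
gripper_width: 1.0
grasp_force: 0.0
```

```bash
python3 -c "
from h import *
go([.541,-.287,.12]); print(bot.get_obs()['q'].round(2))"
```

```text
at [ 0.4854 -0.17    0.1971] alpha -34.34 delta [0.1121 0.0652 0.0769] t 22.35
[ 0.38  0.27 -0.19  1.97  0.06  0.91 -2.02]
```

send_rows(deltas="0.02 0.012 0.01 8; 0.05 0.03 0.03 16; 0.08 0.047 0.05 24; 0.105 0.06 0.065 32; 0.112 0.065 0.075 39")

```text
t: 22.85
eef_pos: [0.5416, -0.2872, 0.1201]
tool_rot: [0.001, 0.801, -0.598, -0.001]
contact_force: [-0.2, 0.7, -0.1]
gripper_width: 1.0
grasp_force: 0.0
```

send_rows(deltas="0 0 0 0; 0 0 0 0; 0 0 0 0")

```text
t: 23.15
eef_pos: [0.5421, -0.2832, 0.1237]
tool_rot: [-0.0, 0.805, -0.593, -0.0]
contact_force: [1.2, 0.2, 0.2]
gripper_width: 1.001
grasp_force: 0.0
```

```bash
python3 - <<'E'
from w import *
p=bot.read_camera("wrist"); W=wcloud(p); 
z=(W[...,2]>.02)&(W[...,2]<.058)&(abs(W[...,0]-.545)<.075)&(abs(W[...,1]+.288)<.13); 
m=[r["mask"] for r in bot.masks_of(p,"squash")[:1]]
if m: z&=m[0]
P=W[z]; r=cv2.minAreaRect((P[:,:2]*1000).astype(np.float32)); print(len(P),P[:,2].max(),r)
go([r[0][0]/1e3,r[0][1]/1e3,.017]); print(bot.get_obs()['q'].round(2))
for l in bot.landmark_of(p,"squash_center")[:1]: print(np.round(l["xyz"],4),l["confidence"])
E
```

```text
15438 0.053467277848028266 ((543.2562255859375, -291.9985046386719), (57.086483001708984, 191.72190856933594), 16.155731201171875)
at [ 0.5423 -0.2835  0.1244] alpha -72.85 delta [0.0084 0.0016 0.1074] t 23.25
[ 0.39  0.5  -0.01  1.81  0.    0.83 -2.47]
[ 0.5433 -0.2806  0.0291] 0.96
```

send_rows(deltas="0.002 0.001 0.02 0.6; 0.004 0.0015 0.05 0.6; 0.004 0.0015 0.08 0.6; 0.004 0.0015 0.1 0.6; 0.004 0.0015 0.107 0.6")

```text
t: 23.8
eef_pos: [0.5406, -0.2877, 0.0152]
tool_rot: [0.0, 0.801, -0.599, -0.001]
contact_force: [-0.8, 1.0, 0.9]
gripper_width: 0.998
grasp_force: 0.0
```

send_rows(deltas="0 0 0 0; 0 0 0 0; 0 0 0 0; 0 0 0 0; 0 0 0 0", claw=0, force=25)

```text
t: 24.3
eef_pos: [0.543, -0.289, 0.0185]
tool_rot: [-0.0, 0.801, -0.599, 0.001]
contact_force: [0.4, 1.0, 7.7]
gripper_width: 0.645
grasp_force: 27.2
```

send_rows(deltas="0 0 0 0; 0 0 -0.01 0; 0 0 -0.03 0; 0 0 -0.05 0; 0 0 -0.06 0")

```text
t: 24.8
eef_pos: [0.542, -0.289, 0.0786]
tool_rot: [-0.0, 0.801, -0.599, 0.001]
contact_force: [0.9, -0.3, -3.6]
gripper_width: 0.642
grasp_force: 28.6
```

```bash
python3 - <<'E'
from w import *
p=bot.read_camera("wrist"); W=wcloud(p); o,T=tool(); L=(W-o["eef_pos"])@T
z=(abs(L[...,0])<.13)&(abs(L[...,1])<.034)&(L[...,2]<.03)&(L[...,2]>-.06)
m=[r["mask"] for r in bot.masks_of(p,"squash")[:1]]; z&=m[0]
P=L[z]; print(len(P),np.percentile(P,[1,99],axis=0).round(4))
for x in np.arange(-.1,.1,.02):
    q=P[abs(P[:,0]-x)<.006]
    if len(q)>10: print(x.round(2),"top z(tool)",np.percentile(q[:,2],3).round(4),"ymid",((np.percentile(q[:,1],2)+np.percentile(q[:,1],98))/2).round(4))
print(o["eef_pos"].round(4),o["gripper_width"],o["grasp_force"],o["contact_force"].round(1),o["t"])
a=bot.read_camera("scene")
for l in bot.landmark_of(a,"squash_center")[:1]: print((( np.array(l["xyz"])-o["eef_pos"])@T).round(4),l["confidence"])
E
```

```text
31782 [[-0.0198 -0.0235 -0.0324]
 [ 0.0947  0.0272 -0.0061]]
-0.02 top z(tool) -0.0322 ymid 0.0017
0.0 top z(tool) -0.0325 ymid 0.0017
0.02 top z(tool) -0.0317 ymid 0.0021
0.04 top z(tool) -0.0295 ymid 0.0025
0.06 top z(tool) -0.026 ymid 0.0031
0.08 top z(tool) -0.0188 ymid 0.0034
[ 0.5427 -0.2893  0.0796] 0.6471129448166217 28.606804356677458 [ 0.5 -0.2 -3.9] 24.85
[-0.0023 -0.0015 -0.0075] 0.68
```

The squash is held level, about 3.7 N in weight and centred in the pads. I'll lift it high and carry it to the bay.

send_rows(deltas="0 0 -0.02 0; 0 0 -0.055 0; 0 0 -0.095 0; 0 0 -0.13 0; 0 0 -0.15 0")

```text
t: 25.5
eef_pos: [0.5422, -0.2889, 0.2286]
tool_rot: [-0.0, 0.801, -0.599, 0.001]
contact_force: [1.3, -0.3, -4.0]
gripper_width: 0.644
grasp_force: 28.7
```

send_rows(deltas="-0.02 -0.006 -0.01 -4; -0.06 -0.018 -0.02 -12; -0.105 -0.031 -0.02 -20; -0.15 -0.045 -0.02 -28; -0.195 -0.058 -0.02 -36")

```text
t: 26.0
eef_pos: [0.5413, -0.0834, 0.2455]
tool_rot: [0.0, 0.948, -0.32, -0.001]
contact_force: [1.7, 0.8, -4.7]
gripper_width: 0.644
grasp_force: 28.7
```

```bash
python3 -c "
from h import *
go([.5439,.1242,.24]); print(bot.get_obs()['gripper_width'])"
```

```text
at [ 0.5413 -0.0834  0.2455] alpha -37.27 delta [-0.1236 -0.1668  0.0055] t 26.0
0.6441561009017379
```

send_rows(deltas="-0.028 -0.038 0 -8; -0.056 -0.076 0 -16; -0.084 -0.113 0 -24; -0.108 -0.146 0 -32; -0.122 -0.165 0 -39")

```text
t: 26.5
eef_pos: [0.5449, 0.1243, 0.2456]
tool_rot: [-0.001, 1.0, 0.017, -0.001]
contact_force: [-0.3, -0.5, -4.5]
gripper_width: 0.641
grasp_force: 28.7
```

send_rows(deltas="0 0 0 -2.4; 0 0 0 -2.4; 0 0 0 -2.4; 0 0 0 -2.4")

```text
t: 26.9
eef_pos: [0.5462, 0.1187, 0.2462]
tool_rot: [0.0, 0.999, 0.032, -0.001]
contact_force: [-0.0, 0.6, -4.6]
gripper_width: 0.641
grasp_force: 28.7
```

```bash
cat > sq.py <<'E'
from w import *
p=bot.read_camera("wrist"); W=wcloud(p); o,T=tool(); L=(W-o["eef_pos"])@T
z=(abs(L[...,0])<.13)&(abs(L[...,1])<.04)&(L[...,2]<.06)&(L[...,2]>-.08)
m=[r["mask"] for r in bot.masks_of(p,"squash")[:1]]
if m: z&=m[0]
P=L[z]; print(len(P),np.percentile(P,[1,99],axis=0).round(4).tolist())
xs=[];zs=[]
for x in np.arange(-.02,.1,.02):
    q=P[abs(P[:,0]-x)<.006]
    if len(q)>10: print(x.round(2),"top z",np.percentile(q[:,2],3).round(4),"ymid",((np.percentile(q[:,1],2)+np.percentile(q[:,1],98))/2).round(4),end="; ")
print("\nTCP slope",w2s(o["eef_pos"]).round(4),"F",o["contact_force"].round(1),"grip",round(o["gripper_width"],3),o["grasp_force"],"t",o["t"])
go(s2w(.1,.055,.075)-[0,0,.0065])
E
python3 sq.py
```

```text
31851 [[-0.0198, -0.0257, -0.0332], [0.0948, 0.0253, -0.0068]]
-0.02 top z -0.033 ymid -0.0006; 0.0 top z -0.0333 ymid -0.0001; 0.02 top z -0.0325 ymid 0.0; 0.04 top z -0.0304 ymid 0.0004; 0.06 top z -0.0268 ymid 0.001; 0.08 top z -0.0195 ymid 0.0014; 
TCP slope [0.143  0.0497 0.1666] F [-0.6  0.1 -4.4] grip 0.639 28.730190031346865 t 26.95
at [0.5463 0.1191 0.2466] alpha 3.7 delta [-0.0021 -0.0052  0.1079] t 27.0
```

send_rows(deltas="0 -0.002 0.02 0; 0 -0.004 0.045 0; -0.002 -0.005 0.07 0; -0.002 -0.005 0.09 0; -0.002 -0.005 0.1 0")

```text
t: 27.5
eef_pos: [0.5431, 0.1241, 0.145]
tool_rot: [0.0, 0.999, 0.033, -0.001]
contact_force: [0.1, -0.8, -4.3]
gripper_width: 0.643
grasp_force: 28.7
```

send_rows(deltas="0.001 0 0.002 0; 0.002 0 0.005 0; 0.003 0 0.008 0; 0.004 0 0.011 0; 0.005 0 0.012 0", force=20)

```text
t: 28.0
eef_pos: [0.5492, 0.1252, 0.135]
tool_rot: [-0.0, 0.999, 0.033, 0.0]
contact_force: [-0.8, 0.7, -4.3]
gripper_width: 0.636
grasp_force: 28.7
```

```bash
python3 sq.py
```

```text
31733 [[-0.0198, -0.0261, -0.0335], [0.0918, 0.0252, -0.0065]]
-0.02 top z -0.0333 ymid -0.0007; 0.0 top z -0.0336 ymid -0.0005; 0.02 top z -0.0329 ymid -0.0002; 0.04 top z -0.0307 ymid 0.0004; 0.06 top z -0.0272 ymid 0.0006; 0.08 top z -0.02 ymid 0.0013; 
TCP slope [0.1008 0.0557 0.0633] F [ 0.8 -0.1 -5.3] grip 0.648 28.742094431072474 t 28.05
at [0.5492 0.1251 0.1349] alpha 3.8 delta [-0.0054  0.0007 -0.0038] t 28.1
```

send_rows(deltas="0.001 0 0.002 0; 0.002 0 0.004 0; 0.003 0 0.006 0; 0.0035 0 0.008 0; 0.0045 0 0.01 0")

```text
t: 28.6
eef_pos: [0.5534, 0.1254, 0.1245]
tool_rot: [0.0, 0.999, 0.033, -0.0]
contact_force: [-0.0, 0.5, -4.3]
gripper_width: 0.642
grasp_force: 28.7
```

send_rows(deltas="0.001 0 0.002 0; 0.002 0 0.004 0; 0.003 0 0.006 0; 0.0035 0 0.008 0; 0.0045 0 0.01 0")

```text
t: 29.1
eef_pos: [0.5579, 0.1258, 0.1146]
tool_rot: [0.0, 0.999, 0.033, -0.0]
contact_force: [0.9, 0.2, -4.9]
gripper_width: 0.639
grasp_force: 28.7
```

```bash
python3 sq.py
```

```text
31074 [[-0.02, -0.0259, -0.0337], [0.0867, 0.025, -0.0081]]
-0.02 top z -0.0336 ymid -0.0008; 0.0 top z -0.0338 ymid -0.0005; 0.02 top z -0.0331 ymid -0.0003; 0.04 top z -0.0309 ymid 0.0003; 0.06 top z -0.0274 ymid 0.0007; 0.08 top z -0.0202 ymid 0.0013; 
TCP slope [0.1004 0.0556 0.041 ] F [ 0.2  0.4 -5. ] grip 0.643 28.739098325022496 t 29.15
at [0.5579 0.1257 0.1145] alpha 3.81 delta [-0.0141  0.0007 -0.0242] t 29.2
```

send_rows(deltas="0.001 0 0.002 0; 0.0015 0 0.004 0; 0.0025 0 0.006 0; 0.0035 0 0.008 0; 0.0035 0 0.008 0")

```text
t: 29.7
eef_pos: [0.5609, 0.1259, 0.1064]
tool_rot: [0.0, 0.999, 0.033, -0.001]
contact_force: [-3.7, -0.1, -1.9]
gripper_width: 0.636
grasp_force: 28.2
```

```bash
python3 sq.py
```

```text
31552 [[-0.021, -0.0261, -0.0343], [0.0835, 0.0248, -0.0108]]
-0.02 top z -0.0319 ymid -0.0007; 0.0 top z -0.0337 ymid -0.0008; 0.02 top z -0.0343 ymid -0.0004; 0.04 top z -0.0336 ymid 0.0; 0.06 top z -0.0315 ymid 0.0005; 0.08 top z -0.0253 ymid 0.0007; 
TCP slope [0.1002 0.0556 0.0327] F [-3.1 -0.7 -1.8] grip 0.642 28.20177276735194 t 29.75
at [0.5613 0.126  0.1067] alpha 3.81 delta [-0.0175  0.0007 -0.032 ] t 29.8
```

The upper end touches the floor and the squash is pivoting in the pads with only light force. I'll lower further.

send_rows(deltas="0.0005 0 0.002 0; 0.0015 0 0.004 0; 0.0025 0 0.006 0; 0.003 0 0.007 0; 0.003 0 0.007 0")

```text
t: 30.3
eef_pos: [0.5642, 0.1262, 0.0996]
tool_rot: [0.0, 0.999, 0.033, -0.0]
contact_force: [-4.0, -1.1, -1.7]
gripper_width: 0.636
grasp_force: 27.1
```

```bash
python3 sq.py
```

```text
31403 [[-0.0217, -0.0248, -0.0411], [0.0791, 0.0244, -0.015]]
-0.02 top z -0.0307 ymid 0.0003; 0.0 top z -0.0356 ymid -0.0001; 0.02 top z -0.0388 ymid -0.0006; 0.04 top z -0.0409 ymid -0.0001; 0.06 top z -0.0408 ymid 0.0002; 0.08 top z -0.036 ymid -0.0002; 
TCP slope [0.1003 0.0557 0.0251] F [-3.6  0.1 -0.6] grip 0.636 27.0452876976924 t 30.35
at [0.5645 0.1262 0.0998] alpha 3.81 delta [-0.0208  0.0008 -0.0389] t 30.4
```

send_rows(deltas="0.0005 0 0.0015 0; 0.001 0 0.003 0; 0.002 0 0.0045 0; 0.0025 0 0.006 0; 0.0025 0 0.006 0")

```text
t: 30.9
eef_pos: [0.5668, 0.1264, 0.0937]
tool_rot: [0.0, 0.999, 0.033, -0.0]
contact_force: [-5.1, -0.5, -1.3]
gripper_width: 0.638
grasp_force: 26.3
```

```bash
python3 sq.py
```

```text
31613 [[-0.0239, -0.0246, -0.0501], [0.0758, 0.0245, -0.013]]
-0.02 top z -0.0304 ymid -0.0002; 0.0 top z -0.0382 ymid -0.0; 0.02 top z -0.0444 ymid -0.0002; 0.04 top z -0.049 ymid -0.0001; 0.06 top z -0.0502 ymid 0.0001; 0.08 top z -0.0474 ymid -0.0003; 
TCP slope [0.1001 0.0556 0.0185] F [-4.3  0.1 -1.3] grip 0.636 26.29813783329155 t 30.95
at [0.5668 0.1264 0.0936] alpha 3.81 delta [-0.0231  0.0007 -0.0451] t 31.0
```

send_rows(deltas="0.0005 0 0.001 0; 0.001 0 0.002 0; 0.0015 0 0.0035 0; 0.0015 0 0.0035 0")

```text
t: 31.4
eef_pos: [0.5679, 0.1267, 0.0924]
tool_rot: [0.0, 0.999, 0.033, -0.0]
contact_force: [-13.8, -2.5, 20.4]
gripper_width: 0.641
grasp_force: 28.2
```

```bash
python3 sq.py
```

```text
31216 [[-0.0223, -0.0243, -0.0515], [0.0742, 0.0239, -0.0159]]
-0.02 top z -0.032 ymid -0.0001; 0.0 top z -0.0399 ymid -0.0001; 0.02 top z -0.046 ymid -0.0004; 0.04 top z -0.0505 ymid -0.0002; 0.06 top z -0.0516 ymid 0.0002; 0.08 top z -0.049 ymid 0.0; 
TCP slope [0.1005 0.0559 0.0169] F [-12.5  -3.   20.5] grip 0.641 28.200542167214735 t 31.45
at [0.5679 0.1267 0.0924] alpha 3.79 delta [-0.0241  0.001  -0.0463] t 31.5
```

Seated on the floor. I'll relieve the push, open in stages and lift away.

send_rows(deltas="-0.0005 0 -0.001 0; -0.001 0 -0.0025 0; -0.001 0 -0.0025 0")

```text
t: 31.8
eef_pos: [0.5687, 0.1264, 0.0931]
tool_rot: [-0.0, 0.999, 0.033, 0.001]
contact_force: [0.4, -1.0, -4.6]
gripper_width: 0.637
grasp_force: 26.2
```

send_rows(deltas="0 0 0 0; 0 0 0 0; 0 0 0 0; 0 0 0 0; 0 0 0 0", claw=0.75)

```text
t: 32.3
eef_pos: [0.5676, 0.1264, 0.0929]
tool_rot: [-0.0, 0.999, 0.033, 0.0]
contact_force: [0.6, -0.0, 0.7]
gripper_width: 0.752
grasp_force: 0.0
```

send_rows(deltas="0 0 0 0; 0 0 0 0; 0 0 0 0; 0 0 0 0; 0 0 0 0", claw=1)

```text
t: 32.8
eef_pos: [0.5675, 0.1264, 0.0928]
tool_rot: [0.0, 0.999, 0.033, 0.0]
contact_force: [-0.2, 1.3, -0.1]
gripper_width: 0.998
grasp_force: 0.0
```

send_rows(deltas="0 0 -0.01 0; 0 0 -0.03 0; 0 0 -0.06 0; 0 0 -0.1 0; 0 0 -0.14 0")

```text
t: 33.3
eef_pos: [0.567, 0.1264, 0.2348]
tool_rot: [-0.0, 0.999, 0.033, -0.0]
contact_force: [1.1, 0.5, -0.4]
gripper_width: 1.002
grasp_force: 0.0
```

send_rows(deltas="0 0 0 0; 0 0 0 0; 0 0 0 0")

```text
t: 33.6
eef_pos: [0.5667, 0.1261, 0.2321]
tool_rot: [0.0, 0.999, 0.033, -0.001]
contact_force: [-0.0, 0.1, -0.2]
gripper_width: 0.996
grasp_force: 0.0
```

```bash
cat > fin.py <<'E'
from w import *
q=bot.read_camera("wrist"); W=wcloud(q); Sx=w2s(W); print(bot.get_obs()["eef_pos"].round(3),bot.get_obs()["t"])
m=bot.masks_of(q,"squash")[:1]
P=Sx[m[0]["mask"]] if m else Sx[(Sx[...,1]>-.03)&(Sx[...,1]<.14)&(Sx[...,2]>.015)&(Sx[...,2]<.08)&(abs(Sx[...,0]-.1)<.1)]
P=P[(P[:,1]>-.04)&(P[:,1]<.15)&(P[:,2]>.008)&(P[:,2]<.09)&(abs(P[:,0]-.1)<.11)]
print("squash",bool(m),len(P),"lo/hi",np.percentile(P,[1,99],axis=0).round(4).tolist(),cv2.minAreaRect((P[:,:2]*1000).astype(np.float32)))
for x in np.arange(.02,.2,.02):
    k=P[abs(P[:,0]-x)<.005]
    if len(k)>10: print(x.round(2),np.percentile(k[:,2],98).round(4),end="; ")
f=Sx[m[0]["mask"]*0==1] if m else 0
hsv=cv2.cvtColor(q["img"],cv2.COLOR_RGB2HSV).astype(int)
g=Sx[(abs(hsv[...,0]-75)<15)&(hsv[...,1]>90)&(abs(Sx[...,2]-.042)<.004)&(abs(Sx[...,1]+.047)<.02)&(Sx[...,0]>.01)&(Sx[...,0]<.19)]
print("\npanel top",len(g),np.percentile(g[:,1],[2,50,98]).round(4) if len(g)>5 else "")
for n in("squash_center","divider_panel"):
    for r in bot.landmark_of(q,n)[:1]: print(n,w2s(r["xyz"]).round(4),round(r["confidence"],2))
E
python3 fin.py; python3 chk2.py
```

```text
[0.567 0.126 0.232] 33.65
squash True 10079 lo/hi [[0.0239, 0.03, 0.0257], [0.1848, 0.0832, 0.0526]] ((92.59949493408203, 57.14891815185547), (190.75897216796875, 57.87586975097656), 0.10228052735328674)
0.02 0.0486; 0.04 0.0525; 0.06 0.0528; 0.08 0.0526; 0.1 0.0526; 0.12 0.0521; 0.14 0.05; 0.16 0.047; 0.18 0.0399; 
panel top 1102 [-0.0479 -0.0445 -0.0426]
squash_center [0.1016 0.0592 0.0277] 0.68
divider_panel [ 0.0956 -0.0504  0.0404] 0.73
scene foot x,y,z [[-0.0445, -0.0885, 0.0326], [-0.0026, -0.0017, 0.0375]]
scene 167 n [ 0.132 -0.006 -0.991] c [-0.0326 -0.0459  0.0878] lo [-0.0456 -0.0677  0.085 ] hi [-0.0195 -0.0255  0.0905]
scene 47 n [ 0.995 -0.009  0.102] c [-0.0443 -0.0438  0.0705] lo [-0.0459 -0.0683  0.0508] hi [-0.042  -0.0241  0.085 ]
wrist foot x,y,z [[-0.042, -0.0155, 0.0325], [-0.0014, -0.0022, 0.0368]]
wrist 775 n [-0.991 -0.004 -0.137] c [-0.0157 -0.0352  0.0689] lo [-0.0195 -0.0486  0.0461] hi [-0.0126 -0.0244  0.0894]
wrist 91 n [-0.126 -0.014  0.992] c [-0.0307 -0.0305  0.089 ] lo [-0.0428 -0.0366  0.087 ] hi [-0.0205 -0.0242  0.0907]
```

The squash lies flat on the floor, aligned with the slope (0.1°), with its centre near slope (0.093, 0.057, 0.026). The block is home with an 8° lean, the foot is still centred on the clip, and the arm is clear.

```bash
python3 -c "
from station import bot
print(bot.hand_in())"
```

```text
the job is handed in; nothing more can be done
None
```

The job is handed in (the call returned no verdict): my last measurements put the divider's line within about 1 mm of the red clip, the price block home with an 8–9° lean (limit 11°), and the squash flat and lengthwise in the left bay. I never touched the zucchini or tomato, but did not re-measure them at the end.

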